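# Seat the steriliser canister and hold its start key

### The job

Set the canister onto the steriliser base so that both pegs go into its underside and it sits fully down, and let go of it. Then take the round-headed key from the wooden block, push it fully home in the keyhole of the base past its sticky pins (rock it if it stalls), turn it clockwise a quarter turn to its stop, and finish still gripping the key and holding it turned against the spring. Leave the bar-headed key in the block and do not disturb the other things on the desk.

Things in the scene. Friction and masses are not known exactly. Their poses are not given: they have to be found in the camera images.
- steriliser: Fixed base of the steriliser, a flat grey and white box 160 (x) x 320 (y) x 50 mm high; origin at the centre of its underside. On its top: two upright steel pegs (the dock) towards +y, the keyhole towards -y.
- dock (a point): Point on top of the base (50 mm above the desk) midway between the two pegs, 65 mm to +y of the base's centre; axes as the base. The pegs stand 42 mm to +y and -y of it, 12 mm thick, 18 mm tall, the top 6 mm tapering to 6 mm. The seated canister's origin lies here, its axes parallel to the base's (half a turn is the same).
- lock_face (a point): Centre of the keyhole's mouth, 52 mm above the desk, 95 mm to -y of the base's centre; axes as the base. At rest the keyway is a slot 13.6 mm along the base's x, 5.6 mm along y, 36 mm deep, with a 2 mm chamfer. Two sticky sprung pins stick out of its two ends 11 and 19 mm down; the tapered key shoves them aside. Pushing it home takes about 5 to 12 N.
- start_lock (a joint): Turn of the lock cylinder about the vertical through lock_face: 0 at rest, growing clockwise seen from above, stop at 1.571 rad. A spring returns it to 0 when let go; holding it at the stop takes about 0.1 N m. The key has about 0.13 rad of play in the keyway, so it must turn about 1.7 rad to bring the cylinder to its stop.
- canister: Loose white canister 100 (x) x 130 (y) x 80 mm high, steel lid, 0.35 to 0.65 kg; origin at the centre of its underside, where two square holes 16 mm wide, 22 mm deep lie 42 mm to +y and -y. Dark steel handle on top: a bar 12 mm square running 84 mm along y, centre line 112 mm up, 26 mm free under it between posts at y = +-38 mm. Starts on the desk left or right of the base.
- key_block: Fixed wooden block 130 (x) x 50 (y) x 38 mm high on the desk, on the other side of the base from the canister; origin at the centre of its underside. Two keys stand upright in slots 32 mm to +x and -x of its centre, their x along its x; which key is in which slot varies.
- round_key: The start key, 76 mm long, loose, upright in the block, head up; origin at the blade's tip, z up. Blade 12 (x) x 4 (y) x 30 mm long, lowest 6 mm tapering to 6 x 2 mm; flange 24 x 11 mm from 30 to 34 mm up, which stops it on the lock's face and on the block (tip 8 mm above the desk there). Flat round black head, 34 mm wide, 8 mm thick (y), centred 59 mm up. 45 g. Half a turn about z is alike.
- key_flange (a point): Point on the axis of the round-headed key at the underside of its flange, 30 mm above the tip; it lies at lock_face when the key is home.
- bar_key: Another key like it, but its head is a bar 44 mm wide (x), 8 mm thick (y) and 14 mm tall, centred 53 mm above the tip. Not wanted: leave it in the block. Origin at the blade's tip.
- mug: White mug, 80 mm across, 90 mm tall, beyond the base. Bystander.
- gel_bottle: Clear bottle, 72 mm across, 170 mm tall, left of and beyond the base. Bystander.
- tape_roll: Roll of tape lying flat, 76 mm across, 24 mm high, between robot and base. Bystander.
- stapler: Black stapler, 130 mm long, 42 mm high, between robot and base. Bystander.
- ink_stamp: Hand stamp with a wooden knob, 70 x 30 x 80 mm high, right of and beyond the base. Bystander.
- pen_cup: Dark square cup with pens, 80 x 80 x 100 mm (pens reach 160 mm), beyond the base. Bystander.
- note_pad: Pad of paper, 76 x 76 x 18 mm, far right. Bystander.
Mind the look-alikes: they are no part of the job. What is shaped like the round_key but yellow is not meant.

How it is judged:
By the outcome, as a careful person would: the job done as asked, in the order asked, and still so for the second after the job is handed in, while the arm keeps its last pose, push and grip.
It also fails if it takes over 70 s, if anything falls off the work surface, if the arm or the gripper's body presses on something with over 40 N, if the wrist force passes 120 N, or if a joint passes its speed limit or range.

### The arm

A 7-joint arm with a two-finger parallel gripper is mounted at the origin on the work surface. World frame = base frame: x ahead of the robot, y to its left, z up, the work surface at z = 0. Lengths are in m, angles in rad, forces in N, time in s.
With the tool pointing down it reaches from about 0.425 to 0.975 m from the base axis. Payload 16.7 kg.
Tool frame: the origin (TCP) lies between the finger pads; the fingertips stand 22 mm ahead of it and the grasp point (between the pads) lies 3 mm ahead of it (r.finger_overhang is the distance from the TCP to the fingertips, in m); z points along the fingers, x is the direction in which the jaws open and shut, and the axes are right-handed (so a half turn about z gives the same grasp; the last joint's range is limited). The gripper opens to 85 mm and grips with 20 to 120 N. Pads are 22 mm wide; open, the fingers measure 114 mm over their backs; the gripper's body (76 mm by 85 mm) begins 54 mm behind the grasp point. The pads swing forward as they close: fully open they stand 13 mm farther back than shut.
Start: joints at [1.125, 0.426, 0.074, 1.606, -0.034, 1.111, -0.067], TCP at [0.197, -0.645, 0.253] pointing down, gripper open.
Joint ranges: [-2.85, 2.85], [-0.5, 2.14], [-1.23, 1.37], [0.21, 2.46], [-1.02, 4.16], [0.16, 2.05], [-2.73, 2.73]. Speed limits (rad/s): [1.89, 1.89, 2.39, 2.39, 3.01, 3.01, 3.01].

### API

Orientations are given as a unit quaternion [x, y, z, w].
In Python, from workcell import r gives the robot as it stands.
- The arm moves only by the tool step_arm, never from a script. Its argument "increments" is a list of rows, each an object with "dr": the turn, a rotation vector about the tool's x, y, z in degrees, a list of three; "delta_pos": the shift along the tool's x, y, z in m, a list of three; "jaw": the closure, from 0 (fully open) to 1 (shut). In form: [{"dr": [ax, ay, az], "delta_pos": [dx, dy, dz], "jaw": jaw}, ...]. A call has 1 to 5 rows; each row shifts and turns the pose as measured when the row begins, along the tool's axes as they then stand; what a row does not reach is not made up. A row lasts 1/12 s, in which the tool goes at most 41.7 mm and 7.16 degrees, less where a joint would pass 70% of its speed; a pose out of reach is approached as far as the arm can. A call is refused whole if a number of a shift passes 0.0417 or a number of a turn 7.16, either way. A call with a gripper value outside its range is refused whole. The fingers move at their own pace and stop on an object; "grip_force" is the grip in N (left out, the last holds). Time passes only in rows, so rows that do not move let the fingers close. It gives the time, the measured TCP pose, the force and the opening at its end, in the units of the state.
- r.observe(): the state, without advancing time (a new reading comes with each control period).
- r.grab_frame(name): name is "scene" or "side" or "wrist"; returns (picture, depth): 480x640x3 uint8, red, green, blue; 480x640 float32, m along the optical axis (not along the pixel's ray), 0 where there is no reading.
- r.get_calibration(name): a dict with "mtx" (3x3 intrinsics, pixels), "D" ([k1, k2, p1, p2, k3] as OpenCV has them; the pictures are not rectified), "R" (3x3) and "t" (3): a world point X has camera coordinates R X + t. Camera axes: x right, y down, z forward; pixel columns grow to the right and rows downward; lengths in m; the calibration is good to about 2 mm. A picture is of the moment at which its call begins: read the wrist's pose just before it. get_calibration takes no time and is no camera call; for the wrist camera it gives the pose at the moment of the call.
- r.job_done(): hands the job in, once; it reports no verdict.
Trained networks look in the newest picture that a camera, given by its name, has taken for a name from the list of things; names that differ only in an ending like _2 or _b are one class to them, and where a whole thing is asked for, a point or a joint stands for the part that bears it (a point fixed in the world has none). Each returns a list of dicts, best first, with "conf" (0 to 1); they miss things now and then, are a little off and sometimes report something else, mostly with a low value. They report only what shows in the picture. A call takes as long as a camera call. They do not tell look-alikes from the thing itself.
- r.outline_of(camera, thing): "region" (480x640 bool, what is visible of it).
- r.tip_of(camera, thing): "xyz" ([x, y, z] in m, in the coordinates of the camera as it stood for that picture, good to about 4 mm: a listed point, or the origin of a listed thing).
The state is a dict: "time_s": time; "joint_positions": joint angles; "qvel": joint speeds; "joint_torque": joint torques, N m; "ee_pos": TCP position; "eef_rot": TCP orientation; "force": force on the tool from outside, world axes, zero at the start; "torque": the same for the moment, N m; "finger_gap": opening from 0.0 (shut) to 1.0 (fully open).
Only numpy, scipy, OpenCV 4.12 (cv2) and the standard library are available. Lean on these libraries where they do the work, as an engineer would, in place of code of your own. Each camera call takes 0.05 s, during which the arm holds its last target.

## Working session

There is one attempt and no reset: what is moved stays moved. The work goes in short steps, Python scripts to look and compute and a tool call to move; the robot and the scene stay as the last step left them, time stands still between calls to the robot, and variables do not carry over. Pictures are saved under pics/ and viewed, and the job is handed in when it is done.

Besides the shell and the picture viewer there is one more tool, called as name(argument=value, ...), one argument or row to a line, values as JSON. step_arm: Moves the arm, as the interface text tells. Its arguments: {"type":"object","properties":{"increments":{"type":"array"},"grip_force":{"type":"number"}},"required":["increments"]}

```bash
ls; mkdir -p pics; python3 - <<'E'
from workcell import r
import cv2
print(r.observe())
for n in ["scene","side","wrist"]:
    p,d=r.grab_frame(n); cv2.imwrite(f"pics/a_{n}.png",p[:,:,::-1])
    c=r.get_calibration(n); print(n,c)
E
```

```text
pics
{'time_s': 0.0, 'joint_positions': array([ 1.12455662,  0.42674972,  0.073815  ,  1.60662892, -0.03409802,
        1.11079242, -0.06707455]), 'qvel': array([ 0.0012294 ,  0.0023319 ,  0.00102159,  0.00065816, -0.00042805,
       -0.00048752, -0.00012994]), 'joint_torque': array([-8.90891424e-04, -9.49834657e+01,  3.75905246e+00, -4.63529348e+01,
        1.88956474e-02,  1.01339811e-02, -1.53473616e-05]), 'ee_pos': array([ 0.19725241, -0.64512753,  0.25258801]), 'eef_rot': array([ 8.03874653e-01, -5.94798375e-01, -5.55108806e-04, -3.57121748e-04]), 'force': array([ 0.63534121, -0.22528923, -0.0026552 ]), 'torque': array([-0.05174095,  0.02786718,  0.01946339]), 'finger_gap': 1.0024075033677409}
scene {'mtx': array([[433.88116188,   0.        , 327.17885366],
       [  0.        , 433.88116188, 239.33317614],
       [  0.        ,   0.        ,   1.        ]]), 'D': array([-0.07372554,  0.        ,  0.        ,  0.        ,  0.        ]), 'R': array([[-0.47968145,  0.8772621 , -0.01780189],
       [ 0.59354906,  0.30947324, -0.7429171 ],
       [-0.64622381, -0.36692985, -0.669146
[... 285 characters left out ...]
 , 0.        ]), 'R': array([[-0.99210919, -0.1253727 ,  0.00101913],
       [-0.06741942,  0.52662014, -0.84742307],
       [ 0.10570702, -0.84080492, -0.53091723]]), 't': array([0.57034365, 0.11168332, 0.98332914])}
wrist {'mtx': array([[337.95499679,   0.        , 326.32824103],
       [  0.        , 337.95499679, 240.54115835],
       [  0.        ,   0.        ,   1.        ]]), 'D': array([0.02223737, 0.        , 0.        , 0.        , 0.        ]), 'R': array([[ 2.91545796e-01, -9.56556532e-01,  8.05731505e-04],
       [-9.11012965e-01, -2.77407705e-01,  3.05123489e-01],
       [-2.91644350e-01, -8.96915021e-02, -9.52312453e-01]]), 't': array([-0.67534853, -0.03780764,  0.37930362])}
```

View pics/a_scene.png

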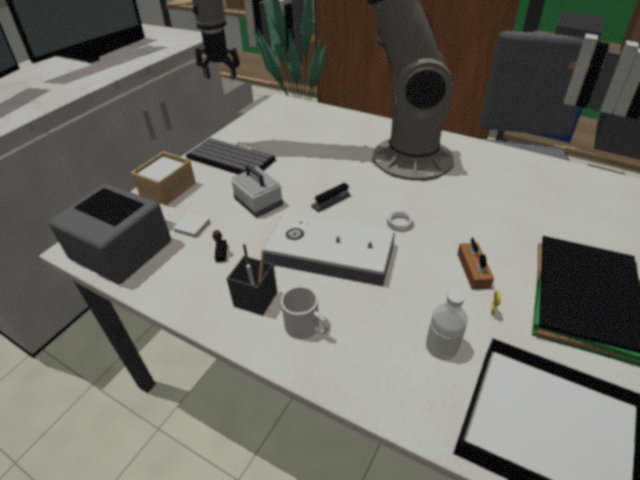

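View pics/a_side.png

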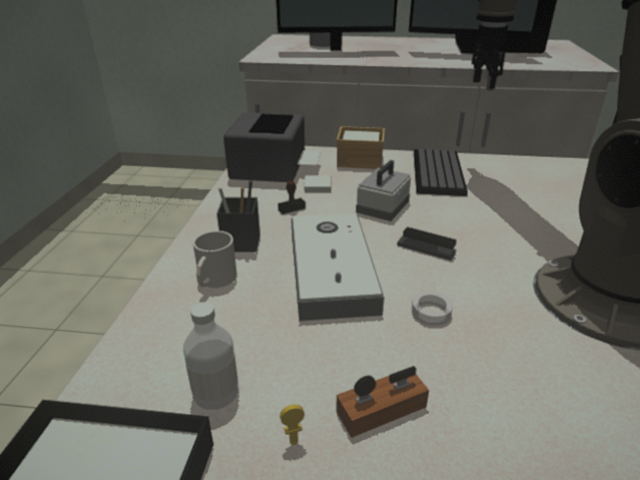

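View pics/a_wrist.png

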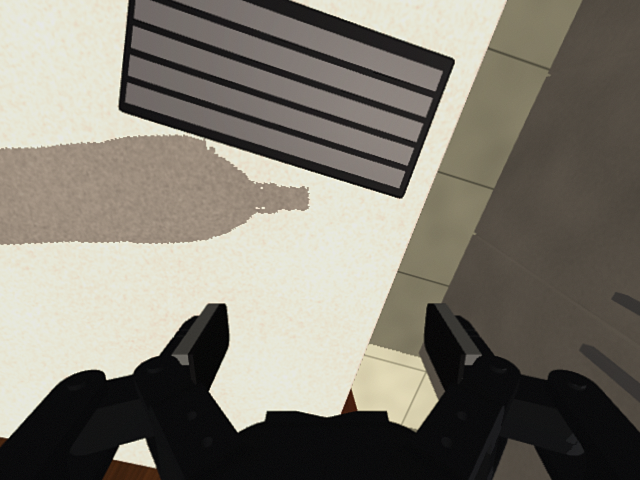

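The canister is at scene (257,190), to the right (-y) of the base. The block is at (475,265). In the side view the black disc-headed key is at (365,385), the bar key at (402,378), and the yellow look-alike at (291,420) on the desk. Next I'll measure them.

```bash
cat > h.py <<'E'
import numpy as np, cv2, json
from workcell import r
from scipy.spatial.transform import Rotation as Rot
def cloud(d,c,mask=None):
    h,w=d.shape; uu,vv=np.meshgrid(np.arange(w),np.arange(h))
    m=d>0
    if mask is not None: m&=mask
    px=np.stack([uu[m],vv[m]],1).astype(np.float64)
    n=cv2.undistortPoints(px[:,None],c["mtx"],c["D"])[:,0]
    z=d[m]; P=np.c_[n*z[:,None],z]
    return (P-c["t"])@c["R"], px
def w(c,x): return (np.array(x)-c["t"])@c["R"]
def proj(c,X):
    p,_=cv2.projectPoints(np.array(X,float).reshape(-1,3),cv2.Rodrigues(c["R"])[0],c["t"],c["mtx"],c["D"]); return p[:,0]
E
python3 - <<'E'
from h import *
out={}
for n in ["scene","side"]:
    c=r.get_calibration(n); p,d=r.grab_frame(n); np.savez(f"f_{n}.npz",p=p,d=d)
    for th in ["steriliser","dock","lock_face","canister","key_block","round_key","bar_key","key_flange"]:
        for t in r.tip_of(n,th)[:3]: print(n,th,round(t["conf"],2),np.round(w(c,t["xyz"]),4))
    for th in ["steriliser","canister","key_block"]:
        o=r.outline_of(n,th)
        if o: out[n+th]=o[0]["region"]
np.savez("masks.npz",**out)
print(r.observe()["time_s"])
for n in ["scene","side"]:
    f=np.load(f"f_{n}.npz")
    P,px=cloud(f["d"],r.get_calibration(n))
    m=(P[:,0]>.3)&(P[:,0]<.9)&(np.abs(P[:,1])<.5)&(np.abs(P[:,2])<.015)
    print(n,np.median(P[m,2]),P[m,2].std())
E
```

```text
scene steriliser 0.68 [ 0.5642 -0.0289 -0.0034]
scene steriliser 0.36 [ 0.7845 -0.1086 -0.0036]
scene dock 0.64 [0.545  0.034  0.0458]
scene lock_face 0.66 [ 0.5818 -0.12    0.0513]
scene canister 0.64 [ 0.4581 -0.3371 -0.0033]
scene key_block 0.91 [ 4.443e-01  3.268e-01 -4.000e-04]
scene round_key 0.67 [0.4754 0.3487 0.0053]
scene round_key 0.63 [ 0.5665  0.407  -0.0027]
scene round_key 0.23 [ 0.4584 -0.3376 -0.002 ]
scene bar_key 0.67 [ 0.3546  0.0937 -0.0004]
scene bar_key 0.61 [0.4156 0.3122 0.0045]
scene key_flange 0.54 [0.5678 0.403  0.03  ]
scene key_flange 0.4 [0.4712 0.3457 0.0418]
side steriliser 0.8 [ 0.5573 -0.0263  0.0008]
side dock 0.73 [0.5505 0.0398 0.0491]
side lock_face 0.77 [ 0.5839 -0.1166  0.0514]
side lock_face 0.18 [0.475  0.3452 0.0399]
side canister 0.69 [ 0.4602 -0.3315 -0.002 ]
side key_block 0.9 [0.4454 0.3308 0.0014]
side round_key 0.88 [0.4682 0.3491 0.0098]
side round_key 0.79 [0.5671 0.4018 0.0081]
side round_key 0.52 [ 6.469e-01 -4.383e-01  3.000e-04]
side bar_key 0.76 [0.4142 0.3125 0.0107]
side key_flange 0.96 [0.4762 0.3428 0.0387]
side key_flange 0.69 [0.5783 0.3741 0.0057]
1.35
scene -0.0005078044634034282 0.002632476609221907
side 0.0004446594184393339 0.002484072200596539
```

```bash
python3 - <<'E'
from h import *
M=np.load("masks.npz")
for n in ["scene","side"]:
    f=np.load(f"f_{n}.npz"); c=r.get_calibration(n); P,px=cloud(f["d"],c)
    for nm,cx,cy,R,z0,z1 in [("base",.56,-.03,.2,.04,.06),("can",.459,-.334,.11,.07,.095),("handle",.459,-.334,.11,.103,.128),("block",.445,.329,.1,.028,.046),("keys",.445,.329,.1,.052,.09),("tape",.5,.1,.0,0,1)]:
        m=(np.hypot(P[:,0]-cx,P[:,1]-cy)<R)&(P[:,2]>z0)&(P[:,2]<z1)
        if m.sum()<5: continue
        print(n,nm,m.sum(),[np.round(v,4) for v in cv2.minAreaRect((P[m,:2]*1000).astype(np.float32))],np.median(P[m,2]).round(4), P[m,:2].mean(0).round(4))
    # reprojection picture
    for q,(cx,cy,wd) in dict(b=(.56,-.03,.05),c=(.459,-.334,.05),k=(.445,.329,.04)).items():
        u,v=proj(c,[cx,cy,wd])[0]; print(n,q,u,v)
        x0,y0=int(max(0,u-75)),int(max(0,v-56)); cv2.imwrite(f"pics/b_{n}_{q}.png",cv2.resize(f["p"][y0:y0+112,x0:x0+150,::-1],None,fx=4,fy=4,interpolation=2))
E
cd pics; python3 -c "
import cv2,numpy as np
for n in ['scene','side']:
    print(cv2.imwrite('cmb_%s.png'%n,np.hstack([cv2.resize(cv2.imread('b_%s_%s.png'%(n,q)),(400,300)) for q in 'ck'])))"
```

```text
scene base 5221 [array([591.0106, -31.7639]), array([349.9126, 338.2212]), np.float64(75.6735)] 0.0489 [ 0.5702 -0.0189]
scene can 794 [array([ 461.7589, -333.4578]), array([133.4922,  97.7743]), np.float64(68.5664)] 0.0789 [ 0.4715 -0.3256]
scene handle 117 [array([ 459.6303, -334.4389]), array([85.3461, 13.6253]), np.float64(68.7977)] 0.1159 [ 0.4627 -0.3306]
scene block 668 [array([445.4867, 329.3751]), array([133.4704,  53.2391]), np.float64(32.1946)] 0.0368 [0.4574 0.3314]
scene keys 161 [array([443.9587, 327.8017]), array([104.2423,  10.7918]), np.float64(32.6486)] 0.0669 [0.4546 0.3327]
scene b 328.52674868579214 238.99087377994897
scene c 256.1876452361625 188.11391093609046
scene k 475.883688373872 258.9774942536336
side base 6757 [array([532.6127, -46.5964]), array([335.612 , 355.5349]), np.float64(34.7249)] 0.0508 [0.558  0.0007]
side can 882 [array([ 458.3098, -330.8131]), array([133.09  ,  98.0251]), np.float64(68.488)] 0.0806 [ 0.4579 -0.3157]
side handle 132 [array([ 459.7117, -331.3928]), array([85.9176, 13.6967]), np.float64(67.8908)] 0.1169 [ 0.461  -0.3233]
side block 2234 [array([445.2081, 331.0042]), array([130.9489,  52.4653]), np.float64(32.0798)] 0.038 [0.4472 0.3412]
side keys 610 [array([442.9354, 329.7184]), array([103.2761,  10.5386]), np.float64(31.9581)] 0.0671 [0.4487 0.3358]
side b 332.8950082310546 249.35028538327097
side c 384.1244213220295 189.3168152649472
side k 383.07010574618334 390.5652240357847
True
True
```

View pics/cmb_side.png

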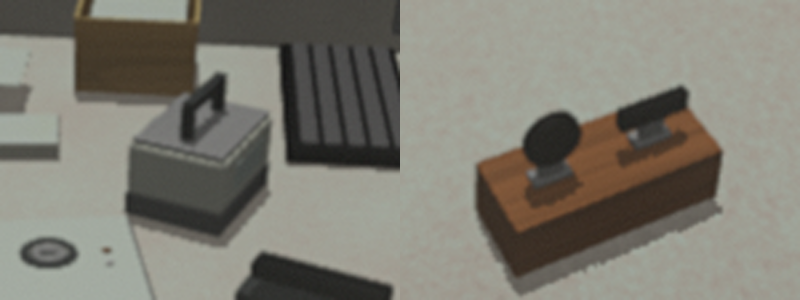

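```bash
python3 - <<'E'
from h import *
M=np.load("masks.npz")
for n in ["scene","side"]:
    f=np.load(f"f_{n}.npz"); c=r.get_calibration(n); P,px=cloud(f["d"],c,cv2.erode(M[n+"steriliser"].astype(np.uint8),np.ones((3,3)))>0 if 0 else M[n+"steriliser"])
    for a,b in ((.043,.056),(.046,.054)):
        m=(P[:,2]>a)&(P[:,2]<b)&(np.hypot(P[:,0]-.565,P[:,1]+.037)<.2)
        print(n,m.sum(),[np.round(v,4) for v in cv2.minAreaRect((P[m,:2]*1000).astype(np.float32))],P[m].mean(0))
    m=(P[:,2]>.058)&(P[:,2]<.075); print("pegs",m.sum(),P[m].round(3)[:40].tolist())
    u,v=proj(c,[.56,-.03,.05])[0]; x0,y0=int(u-90),int(v-67)
    cv2.imwrite(f"pics/c_{n}.png",cv2.resize(f["p"][y0:y0+135,x0:x0+180,::-1],(400,300),interpolation=2))
cv2.imwrite("pics/c.png",np.hstack([cv2.imread("pics/c_scene.png"),cv2.imread("pics/c_side.png")]))
E
```

```text
scene 4972 [array([563.4827, -26.076 ]), array([163.5552, 320.8089]), np.float64(12.285)] [ 0.56803879 -0.01976322  0.04887048]
scene 4646 [array([563.9332, -26.6714]), array([160.5769, 313.8121]), np.float64(12.5882)] [ 0.56574297 -0.02172494  0.04914818]
pegs 37 [[0.557, -0.007, 0.068], [0.556, -0.004, 0.068], [0.558, -0.009, 0.064], [0.56, -0.005, 0.068], [0.559, -0.002, 0.068], [0.554, -0.002, 0.064], [0.563, -0.007, 0.065], [0.56, -0.005, 0.064], [0.56, -0.002, 0.065], [0.558, -0.0, 0.064], [0.554, 0.0, 0.061], [0.562, -0.004, 0.062], [0.559, -0.002, 0.061], [0.559, 0.0, 0.061], [0.557, 0.002, 0.061], [0.564, -0.003, 0.061], [0.56, -0.002, 0.058], [0.559, 0.0, 0.058], [0.539, 0.075, 0.067], [0.537, 0.077, 0.066], [0.54, 0.081, 0.07], [0.538, 0.072, 0.062], [0.541, 0.076, 0.065], [0.542, 0.079, 0.067], [0.539, 0.081, 0.066], [0.533, 0.081, 0.061], [0.54, 0.073, 0.06], [0.545, 0.078, 0.066], [0.54, 0.079, 0.062], [0.541, 0.082, 0.065], [0.536, 0.083, 0.061], [0.544, 0.075, 0.06], [0.542, 0.077, 0.059], [0.545, 0.081, 0.063], [0.542, 0.082, 0.062], [0.544, 0.078, 0.059], [0.543, 0.
[... 484 characters left out ...]
7, -0.009, 0.073], [0.796, -0.011, 0.072], [0.793, -0.009, 0.073], [0.788, -0.007, 0.075], [0.786, -0.008, 0.074], [0.826, 0.002, 0.074], [0.824, 0.002, 0.074], [0.822, 0.001, 0.074], [0.821, -0.001, 0.073], [0.819, -0.003, 0.072], [0.816, -0.001, 0.074], [0.815, -0.003, 0.072], [0.814, -0.006, 0.071], [0.812, -0.006, 0.07], [0.81, -0.008, 0.07], [0.808, -0.007, 0.071], [0.806, -0.007, 0.071], [0.804, -0.008, 0.07], [0.802, -0.008, 0.07], [0.8, -0.01, 0.069], [0.797, -0.007, 0.071], [0.795, -0.009, 0.07], [0.792, -0.007, 0.072], [0.79, -0.007, 0.072], [0.789, -0.009, 0.071], [0.785, -0.005, 0.074], [0.783, -0.006, 0.073]]<stdin>:7: RuntimeWarning: Mean of empty slice.
  ret = um.true_divide(
```

View pics/c.png

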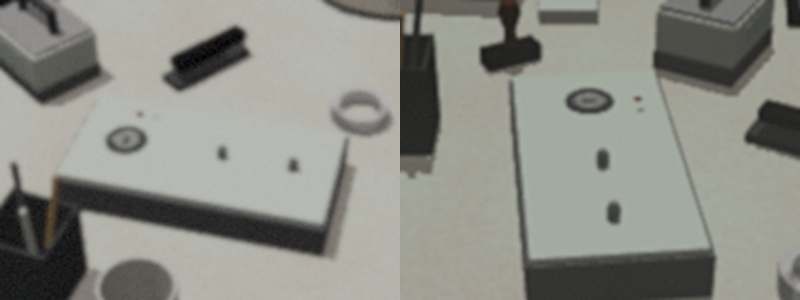

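```bash
cat > plan.py <<'E'
# usage: plan.py x y z yawdeg(tool x axis) [maxstep_mm] -> rows toward target with the tool straight down
import sys; from h import *
def plan(x,y,z,yaw,ms=40,mt=7,nmax=40,show=10):
    s=r.observe(); p=np.array(s["ee_pos"]); R=Rot.from_quat(s["eef_rot"]).as_matrix()
    T=np.array([x,y,z]); a=np.radians(yaw)
    RT=np.array([[np.cos(a),np.sin(a),0],[np.sin(a),-np.cos(a),0],[0,0,-1.]])
    print("t %.2f pos %s yaw %.1f F %s Tq %s gap %.3f q7 %.2f"%(s["time_s"],p.round(4),np.degrees(np.arctan2(R[1,0],R[0,0])),np.round(s["force"],1),np.round(s["torque"],2),s["finger_gap"],s["joint_positions"][6]))
    rv0=Rot.from_matrix(R.T@RT).as_rotvec(degrees=True)
    n=max(1,int(np.ceil(max(np.linalg.norm(T-p)*1000/ms,np.linalg.norm(rv0)/mt))))
    print("rows",n)
    for i in range(n):
        k=n-i
        d=(T-p)/k; rv=Rot.from_matrix(R.T@RT).as_rotvec(degrees=True)/k
        dl=(R.T@d).round(4); rv=rv.round(1)
        if i<show: print(i,"dr",rv.tolist(),"dp",dl.tolist())
        p=p+R@dl; R=R@Rot.from_rotvec(rv,degrees=True).as_matrix()
if __name__=="__main__":
    a=list(map(float,sys.argv[1:])); plan(*a)
E
python3 plan.py .4597 -.333 .24 -21.7
```

```text
t 1.35 pos [ 0.1974 -0.6454  0.2533] yaw -73.0 F [1.1 0.4 0.1] Tq [ 0.03  0.06 -0.02] gap 1.002 q7 -0.07
rows 11
0 dr [-0.0, 0.0, -4.7] dp [-0.0202, -0.0311, 0.0012]
1 dr [-0.0, 0.0, -4.7] dp [-0.0176, -0.0327, 0.0012]
2 dr [-0.0, 0.0, -4.7] dp [-0.0148, -0.034, 0.0012]
3 dr [-0.0, 0.0, -4.6] dp [-0.012, -0.0351, 0.0012]
4 dr [-0.0, 0.0, -4.7] dp [-0.0091, -0.0359, 0.0012]
5 dr [-0.0, 0.0, -4.6] dp [-0.0062, -0.0366, 0.0012]
6 dr [-0.0, 0.0, -4.7] dp [-0.0032, -0.0369, 0.0012]
7 dr [-0.0, 0.0, -4.6] dp [-0.0002, -0.0371, 0.0012]
8 dr [-0.0, 0.0, -4.7] dp [0.0028, -0.037, 0.0012]
9 dr [-0.0, 0.0, -4.6] dp [0.0058, -0.0366, 0.0013]
```

step_arm(
  increments=[
    {"dr": [0, 0, -4.7], "delta_pos": [-0.02, -0.031, 0.001], "jaw": 0},
    {"dr": [0, 0, -4.7], "delta_pos": [-0.018, -0.033, 0.001], "jaw": 0},
    {"dr": [0, 0, -4.7], "delta_pos": [-0.015, -0.034, 0.001], "jaw": 0},
    {"dr": [0, 0, -4.7], "delta_pos": [-0.012, -0.035, 0.001], "jaw": 0},
    {"dr": [0, 0, -4.7], "delta_pos": [-0.009, -0.036, 0.001], "jaw": 0},
  ],
)

```text
time_s: 1.77
ee_pos: [0.3127, -0.5044, 0.2472]
eef_rot: [0.908, -0.418, -0.001, 0.002]
force: [0.8, -1.0, 0.1]
finger_gap: 0.999
```

```bash
python3 plan.py .4597 -.333 .24 -21.7
```

```text
t 1.77 pos [ 0.3127 -0.5044  0.2472] yaw -49.5 F [ 0.8 -1.   0.1] Tq [-0.01 -0.11  0.02] gap 0.999 q7 0.02
rows 6
0 dr [0.0, 0.0, -4.6] dp [-0.0058, -0.0372, 0.001]
1 dr [0.1, 0.0, -4.6] dp [-0.0028, -0.0375, 0.001]
2 dr [0.0, 0.0, -4.6] dp [0.0002, -0.0376, 0.0011]
3 dr [0.1, 0.0, -4.7] dp [0.0033, -0.0375, 0.0011]
4 dr [0.0, 0.0, -4.6] dp [0.0063, -0.0371, 0.0011]
5 dr [0.1, 0.0, -4.7] dp [0.0093, -0.0365, 0.0012]
```

step_arm(
  increments=[
    {"dr": [0, 0, -4.6], "delta_pos": [-0.006, -0.037, 0.001], "jaw": 0},
    {"dr": [0, 0, -4.6], "delta_pos": [-0.003, -0.0375, 0.001], "jaw": 0},
    {"dr": [0, 0, -4.6], "delta_pos": [0, -0.0375, 0.001], "jaw": 0},
    {"dr": [0, 0, -4.7], "delta_pos": [0.003, -0.0375, 0.001], "jaw": 0},
    {"dr": [0, 0, -4.6], "delta_pos": [0.006, -0.037, 0.001], "jaw": 0},
  ],
)

```text
time_s: 2.18
ee_pos: [0.4371, -0.3528, 0.2423]
eef_rot: [0.976, -0.219, -0.0, 0.003]
force: [-0.2, -0.7, -0.1]
finger_gap: 0.998
```

```bash
python3 - <<'E'
from h import *
p,d=r.grab_frame("wrist"); c=r.get_calibration("wrist"); cv2.imwrite("pics/d.png",p[:,:,::-1])
P,px=cloud(d,c)
for nm,cx,cy,R,z0,z1 in [("can",.459,-.334,.11,.07,.09),("handle",.459,-.334,.06,.108,.128)]:
    m=(np.hypot(P[:,0]-cx,P[:,1]-cy)<R)&(P[:,2]>z0)&(P[:,2]<z1)
    if m.sum()>5: print(nm,m.sum(),[np.round(v,2) for v in cv2.minAreaRect((P[m,:2]*1000).astype(np.float32))],np.median(P[m,2]))
E
python3 plan.py .4597 -.333 .16 -21.7
```

```text
can 15206 [array([ 466.24, -326.83]), array([129.13,  99.81]), np.float64(69.06)] 0.07996716442327088
handle 1823 [array([ 466.05, -326.86]), array([83.52, 12.06]), np.float64(69.07)] 0.11788262987870585
t 2.23 pos [ 0.4425 -0.3458  0.2422] yaw -24.4 F [6.6 8.6 0.6] Tq [ 0.45 -0.33  0.  ] gap 0.995 q7 0.05
rows 3
0 dr [0.1, -0.0, -0.9] dp [0.0034, -0.0064, 0.0274]
1 dr [0.0, -0.0, -0.9] dp [0.0035, -0.0062, 0.0274]
2 dr [0.1, -0.1, -0.9] dp [0.0036, -0.0062, 0.0274]
```

View pics/d.png

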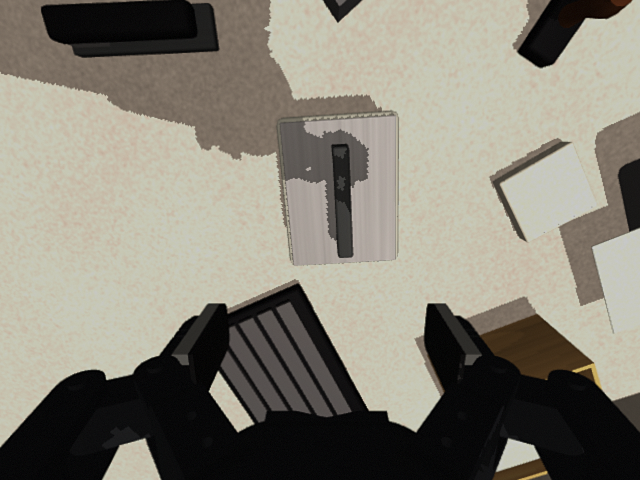

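The wrist view shows the canister lid at about (340,190) with its handle at (342,200). After correcting for arm motion during the shot, its pose agrees with the fixed cameras. Descending onto the handle.

step_arm(
  increments=[
    {"dr": [0, 0, -1], "delta_pos": [0.0035, -0.0063, 0.0275], "jaw": 0.2},
    {"dr": [0, 0, -1], "delta_pos": [0.0035, -0.006, 0.0275], "jaw": 0.2},
    {"dr": [0, 0, -0.7], "delta_pos": [0.0037, -0.0058, 0.022], "jaw": 0.2},
    {"dr": [0, 0, 0], "delta_pos": [0, 0, 0], "jaw": 0.2},
  ],
)

```text
time_s: 2.57
ee_pos: [0.465, -0.3292, 0.1653]
eef_rot: [0.983, -0.182, 0.004, 0.002]
force: [-0.9, 0.1, 0.1]
finger_gap: 0.801
```

```bash
python3 plan.py .4600 -.3335 .115 -21.7
```

```text
t 2.57 pos [ 0.465  -0.3292  0.1653] yaw -21.0 F [-0.9  0.1  0.1] Tq [-0.03 -0.02 -0.03] gap 0.801 q7 0.03
rows 2
0 dr [0.1, -0.2, 0.3] dp [-0.0017, 0.0028, 0.0251]
1 dr [0.1, -0.3, 0.4] dp [-0.0017, 0.0029, 0.0252]
```

step_arm(
  increments=[
    {"dr": [0.1, -0.2, 0.3], "delta_pos": [-0.0017, 0.0028, 0.025], "jaw": 0.2},
    {"dr": [0.1, -0.2, 0.3], "delta_pos": [-0.0017, 0.0028, 0.02], "jaw": 0.2},
    {"dr": [0, 0, 0], "delta_pos": [0, 0, 0.003], "jaw": 0.2},
  ],
)

```text
time_s: 2.82
ee_pos: [0.4608, -0.3346, 0.1187]
eef_rot: [0.982, -0.188, 0.001, 0.0]
force: [-0.7, -0.1, -0.3]
finger_gap: 0.803
```

```bash
python3 plan.py .4600 -.3335 .115 -21.7
```

```text
t 2.82 pos [ 0.4608 -0.3346  0.1187] yaw -21.7 F [-0.7 -0.1 -0.3] Tq [0.01 0.05 0.02] gap 0.803 q7 0.01
rows 1
0 dr [0.0, -0.2, 0.0] dp [-0.0011, -0.0007, 0.0037]
```

step_arm(
  increments=[
    {"dr": [0, -0.2, 0], "delta_pos": [-0.001, -0.0007, 0.004], "jaw": 0.7},
    {"dr": [0, 0, 0], "delta_pos": [0, 0, 0], "jaw": 1},
    {"dr": [0, 0, 0], "delta_pos": [0, 0, 0], "jaw": 1},
    {"dr": [0, 0, 0], "delta_pos": [0, 0, 0], "jaw": 1},
    {"dr": [0, 0, 0], "delta_pos": [0, 0, 0], "jaw": 1},
  ],
  grip_force=80,
)

```text
time_s: 3.23
ee_pos: [0.4608, -0.3355, 0.1192]
eef_rot: [0.982, -0.189, 0.001, 0.001]
force: [0.7, -1.1, -4.1]
finger_gap: 0.116
```

```bash
python3 plan.py .4600 -.3335 .115 -21.7
```

```text
t 3.23 pos [ 0.4608 -0.3355  0.1192] yaw -21.8 F [ 0.7 -1.1 -4.1] Tq [-0.08 -0.18  0.06] gap 0.116 q7 0.01
rows 1
0 dr [0.1, -0.1, -0.1] dp [-0.0015, -0.0016, 0.0042]
```

step_arm(
  increments=[
    {"dr": [0, 0, 0], "delta_pos": [0, 0, -0.015], "jaw": 1},
    {"dr": [0, 0, 0], "delta_pos": [0, 0, -0.025], "jaw": 1},
    {"dr": [0, 0, 0], "delta_pos": [0, 0, -0.035], "jaw": 1},
    {"dr": [0, 0, 0], "delta_pos": [0, 0, -0.03], "jaw": 1},
    {"dr": [0, 0, 0], "delta_pos": [0, 0, 0], "jaw": 1},
  ],
)

```text
time_s: 3.65
ee_pos: [0.4593, -0.3341, 0.2289]
eef_rot: [0.982, -0.189, -0.0, 0.0]
force: [0.8, -0.8, -3.5]
finger_gap: 0.119
```

```bash
python3 plan.py .550 .0365 .22 12.4 36
```

```text
t 3.65 pos [ 0.4593 -0.3341  0.2289] yaw -21.8 F [ 0.8 -0.8 -3.5] Tq [-0.07 -0.1   0.01] gap 0.119 q7 0.05
rows 11
0 dr [0.0, 0.0, -3.1] dp [-0.0049, -0.0343, 0.0008]
1 dr [0.0, 0.0, -3.1] dp [-0.003, -0.0346, 0.0008]
2 dr [0.0, 0.0, -3.1] dp [-0.0011, -0.0347, 0.0008]
3 dr [0.0, 0.0, -3.1] dp [0.0008, -0.0347, 0.0008]
4 dr [0.0, 0.0, -3.1] dp [0.0026, -0.0346, 0.0008]
5 dr [0.0, 0.0, -3.1] dp [0.0045, -0.0344, 0.0008]
6 dr [0.0, 0.0, -3.1] dp [0.0064, -0.0341, 0.0008]
7 dr [0.0, 0.0, -3.1] dp [0.0082, -0.0337, 0.0008]
8 dr [0.0, 0.0, -3.1] dp [0.01, -0.0332, 0.0007]
9 dr [0.0, 0.0, -3.1] dp [0.0118, -0.0326, 0.0008]
```

step_arm(
  increments=[
    {"dr": [0, 0, -3.1], "delta_pos": [-0.005, -0.034, 0.001], "jaw": 1},
    {"dr": [0, 0, -3.1], "delta_pos": [-0.003, -0.0345, 0.001], "jaw": 1},
    {"dr": [0, 0, -3.1], "delta_pos": [-0.001, -0.0345, 0.001], "jaw": 1},
    {"dr": [0, 0, -3.1], "delta_pos": [0.001, -0.0345, 0.001], "jaw": 1},
    {"dr": [0, 0, -3.1], "delta_pos": [0.0025, -0.0345, 0.001], "jaw": 1},
  ],
)

```text
time_s: 4.07
ee_pos: [0.4994, -0.1696, 0.2261]
eef_rot: [0.998, -0.057, 0.002, 0.004]
force: [0.9, 0.2, -4.9]
finger_gap: 0.119
```

step_arm(
  increments=[
    {"dr": [0, 0, -3.1], "delta_pos": [0.0045, -0.034, 0.001], "jaw": 1},
    {"dr": [0, 0, -3.1], "delta_pos": [0.0065, -0.034, 0.001], "jaw": 1},
    {"dr": [0, 0, -3.1], "delta_pos": [0.008, -0.034, 0.001], "jaw": 1},
    {"dr": [0, 0, -3.1], "delta_pos": [0.01, -0.033, 0.001], "jaw": 1},
    {"dr": [0, 0, 0], "delta_pos": [0, 0, 0], "jaw": 1},
  ],
)

```text
time_s: 4.48
ee_pos: [0.5326, -0.0214, 0.221]
eef_rot: [0.998, 0.062, 0.003, 0.003]
force: [0.7, 0.8, -4.0]
finger_gap: 0.123
```

```bash
python3 plan.py .550 .0365 .22 12.4 36
python3 - <<'E'
from h import *
p,d=r.grab_frame("wrist"); c=r.get_calibration("wrist"); cv2.imwrite("pics/e.png",p[:,:,::-1])
E
```

```text
t 4.48 pos [ 0.5326 -0.0214  0.221 ] yaw 7.1 F [ 0.7  0.8 -4. ] Tq [-0.14 -0.04  0.04] gap 0.123 q7 -0.11
rows 2
0 dr [0.2, -0.1, -2.7] dp [0.0122, -0.0277, 0.0004]
1 dr [0.2, -0.2, -2.6] dp [0.0135, -0.0271, 0.0005]
```

View pics/e.png

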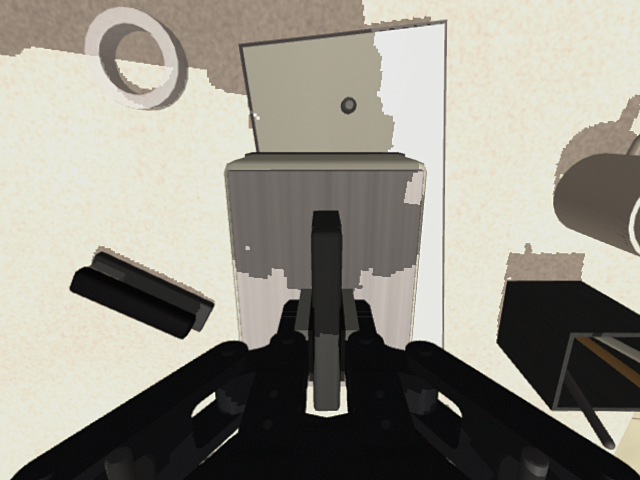

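The canister hangs level in the grip, and the +y peg shows at (348,105). I'll measure the peg, the base edges and the held canister from the settled arm.

```bash
python3 - <<'E'
from h import *
c=r.get_calibration("wrist"); p,d=r.grab_frame("wrist"); c2=r.get_calibration("wrist"); print(np.abs(c["t"]-c2["t"]).max())
s=r.observe(); pos=np.array(s["ee_pos"]); R=Rot.from_quat(s["eef_rot"]).as_matrix()
P,px=cloud(d,c)
m=(px[:,0]>335)&(px[:,0]<362)&(px[:,1]>90)&(px[:,1]<120)&(P[:,2]>.056)
print("peg",m.sum(),P[m].min(0),P[m].max(0)); mt=m&(P[:,2]>.0665); print("peg top",P[mt].mean(0),mt.sum())
m=(P[:,2]>.045)&(P[:,2]<.055)&(px[:,1]<152)&(px[:,0]>230)&(px[:,0]<450)
print("base",[np.round(v,2) for v in cv2.minAreaRect((P[m,:2]*1000).astype(np.float32))],np.median(P[m,2]))
bp=cv2.boxPoints(cv2.minAreaRect((P[m,:2]*1000).astype(np.float32))); print(bp.round(1).tolist())
# canister lid in tool frame
Q=(P-pos)@R
m=(np.abs(Q[:,2]-.037)<.008)&(np.abs(Q[:,0])<.055)&(Q[:,1]>-.075)&(Q[:,1]<.07)
q=cv2.minAreaRect((Q[m,:2]*1000).astype(np.float32)); print("lid tool",q,np.median(Q[m,2]),Q[m].min(0),Q[m].max(0))
m=(Q[:,2]<.006)&(Q[:,2]>-.02)&(np.abs(Q[:,0])<.01)&(np.abs(Q[:,1])<.06)
print("bar y",np.percentile(Q[m,1],[0,1,50,99,100]),Q[m,2].min(),np.percentile(Q[m&(Q[:,1]<-.02),0],[2,50,98]))
m2=(Q[:,2]>.02)&(Q[:,2]<.05)&(Q[:,1]<-.03)&(Q[:,1]>-.06)&(np.abs(Q[:,0])<.06)
# lid left/right edges by slice
for y in (-.06,-.05,-.04):
    k=(np.abs(Q[:,1]-y)<.003)&(np.abs(Q[:,2]-.037)<.01)&(np.abs(Q[:,0])<.06); print(y,Q[k,0].min(),Q[k,0].max(),np.median(Q[k,2]))
k=(np.abs(Q[:,2]-.037)<.01)&(np.abs(Q[:,0])<.04); print("lid top y",Q[k,1].min())
E
```

```text
0.0007455907130347189
peg 226 [0.5337611  0.07018388 0.05700487] [0.54530802 0.08236669 0.06942257]
peg top [0.53930243 0.07604392 0.06784666] 86
base [array([538.73,  79.33]), array([159.24,  99.04]), np.float64(12.86)] 0.04992816918400096
[[450.1000061035156, 109.9000015258789], [472.1000061035156, 13.300000190734863], [627.4000244140625, 48.79999923706055], [605.2999877929688, 145.3000030517578]]
lid tool ((0.9883346557617188, -4.5375518798828125), (125.53401184082031, 97.08170318603516), 89.81395721435547) 0.03834044142556084 [-0.04766001 -0.06730519  0.02904454] [0.04957378 0.05819636 0.04499912]
bar y [-0.04524171 -0.04473371 -0.01212493  0.03657239  0.03897475] -0.019993687782881797 [-0.00428445  0.00123493  0.00704157]
-0.06 -0.048477234288083 0.050136089040778195 0.038205123522663476
-0.05 -0.048390612534373455 0.04993378383351861 0.03825885544876294
-0.04 -0.04836645245692847 0.0500215579327912 0.03828393058353116
lid top y -0.0676965958805316
```

```bash
python3 plan.py .5484 .0324 .205 12.7 28
```

```text
t 4.58 pos [ 0.5317 -0.027   0.2207] yaw 6.6 F [-0.3 -1.3 -4.3] Tq [-0.06 -0.03  0.03] gap 0.120 q7 -0.11
rows 3
0 dr [0.2, -0.1, -2.0] dp [0.0078, -0.0191, 0.0051]
1 dr [0.2, -0.0, -2.0] dp [0.0085, -0.0187, 0.0051]
2 dr [0.1, -0.1, -2.1] dp [0.0091, -0.0185, 0.0053]
```

step_arm(
  increments=[
    {"dr": [0.2, -0.1, -2], "delta_pos": [0.008, -0.019, 0.005], "jaw": 1},
    {"dr": [0.2, 0, -2], "delta_pos": [0.0085, -0.0185, 0.005], "jaw": 1},
    {"dr": [0.1, -0.1, -2], "delta_pos": [0.009, -0.0155, 0.005], "jaw": 1},
    {"dr": [0, 0, 0], "delta_pos": [0, 0, 0], "jaw": 1},
    {"dr": [0, 0, 0], "delta_pos": [0, 0, 0], "jaw": 1},
  ],
)

```text
time_s: 5.0
ee_pos: [0.5497, 0.0282, 0.2036]
eef_rot: [0.994, 0.11, -0.001, 0.001]
force: [-0.6, 0.3, -4.9]
finger_gap: 0.121
```

```bash
python3 plan.py .5484 .0324 .195 12.7 28
```

```text
t 5.00 pos [0.5497 0.0282 0.2036] yaw 12.7 F [-0.6  0.3 -4.9] Tq [-0.07  0.04  0.  ] gap 0.121 q7 -0.13
rows 1
0 dr [0.1, 0.1, -0.0] dp [-0.0003, -0.0044, 0.0086]
```

step_arm(
  increments=[
    {"dr": [0, 0.1, 0], "delta_pos": [0, -0.0044, 0.006], "jaw": 1},
    {"dr": [0, 0, 0], "delta_pos": [0, 0, 0.002], "jaw": 1},
    {"dr": [0, 0, 0], "delta_pos": [0, 0, 0], "jaw": 1},
  ],
)

```text
time_s: 5.25
ee_pos: [0.5487, 0.0324, 0.1941]
eef_rot: [0.994, 0.11, -0.001, 0.001]
force: [-0.9, -0.3, -4.1]
finger_gap: 0.115
```

```bash
python3 plan.py .5484 .0324 .195 12.7 28
python3 - <<'E'
from h import *
c=r.get_calibration("wrist"); p,d=r.grab_frame("wrist"); cv2.imwrite("pics/g.png",p[:,:,::-1])
p,d=r.grab_frame("side"); cs=r.get_calibration("side");u,v=map(int,proj(cs,[.55,.035,.07])[0]); cv2.imwrite("pics/g2.png",cv2.resize(p[v-60:v+60,u-80:u+80,::-1],None,fx=5,fy=5,interpolation=2))
E
```

```text
t 5.25 pos [0.5487 0.0324 0.1941] yaw 12.6 F [-0.9 -0.3 -4.1] Tq [ 0.04 -0.02 -0.09] gap 0.115 q7 -0.15
rows 1
0 dr [0.1, 0.1, -0.1] dp [-0.0003, -0.0001, -0.0009]
```

View pics/g2.png

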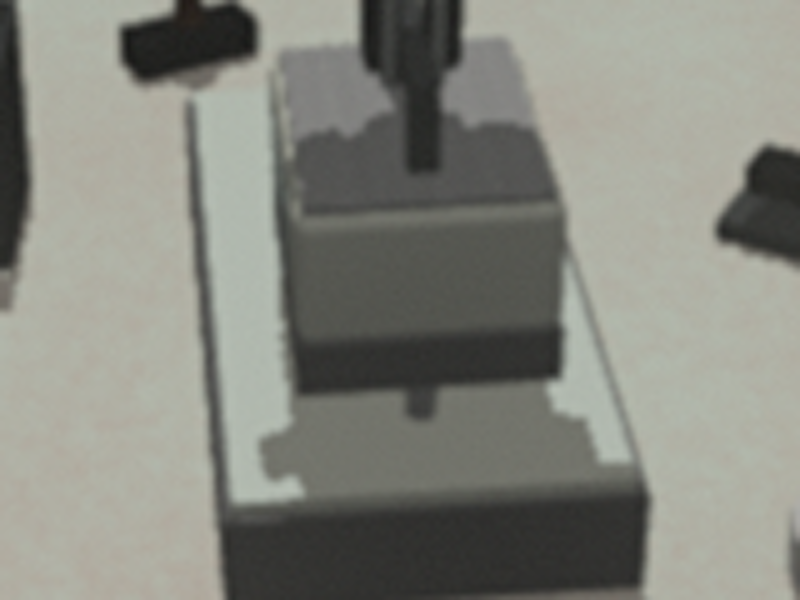

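View pics/g.png

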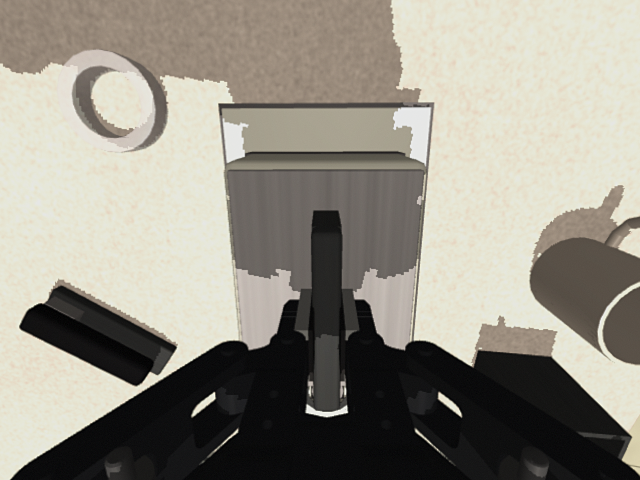

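The peg at side-crop (420,403) is under the middle of the canister (300–560), and the edges are parallel to the base in the wrist view. Lowering in small steps.

step_arm(
  increments=[
    {"dr": [0, 0, 0], "delta_pos": [0, 0, 0.006], "jaw": 1},
    {"dr": [0, 0, 0], "delta_pos": [0, 0, 0.006], "jaw": 1},
    {"dr": [0, 0, 0], "delta_pos": [0, 0, 0.004], "jaw": 1},
  ],
)

```text
time_s: 5.6
ee_pos: [0.5494, 0.0317, 0.1785]
eef_rot: [0.994, 0.109, 0.001, 0.001]
force: [-0.6, 2.4, -1.9]
finger_gap: 0.121
```

```bash
python3 plan.py .5484 .0324 .170 12.7 28
```

```text
t 5.60 pos [0.5494 0.0317 0.1785] yaw 12.5 F [-0.6  2.4 -1.9] Tq [ 0.8   0.18 -0.02] gap 0.121 q7 -0.16
rows 1
0 dr [0.1, -0.1, -0.2] dp [-0.0009, -0.0009, 0.0085]
```

step_arm(
  increments=[
    {"dr": [0, 0, 0], "delta_pos": [0, -0.001, 0.004], "jaw": 1},
    {"dr": [0, 0, 0], "delta_pos": [0, 0, 0.004], "jaw": 1},
    {"dr": [0, 0, 0], "delta_pos": [0, 0, 0.002], "jaw": 1},
  ],
)

```text
time_s: 5.85
ee_pos: [0.5487, 0.0332, 0.1684]
eef_rot: [0.994, 0.109, 0.0, 0.001]
force: [-29.7, -1.8, 72.7]
finger_gap: 0.118
```

```bash
python3 plan.py .5484 .0324 .170 12.7 28
```

```text
t 5.85 pos [0.5487 0.0332 0.1684] yaw 12.5 F [-29.7  -1.8  72.7] Tq [-0.43  6.27  0.04] gap 0.118 q7 -0.17
rows 1
0 dr [0.1, -0.0, -0.2] dp [-0.0004, 0.0008, -0.0016]
```

Seated: z is 0.168, as expected for a canister on the base. The contact force spiked, so I'll relieve it and open.

step_arm(
  increments=[
    {"dr": [0, 0, 0], "delta_pos": [0, 0, -0.001], "jaw": 1},
    {"dr": [0, 0, 0], "delta_pos": [0, 0, 0], "jaw": 0.5},
    {"dr": [0, 0, 0], "delta_pos": [0, 0, 0], "jaw": 0.3},
    {"dr": [0, 0, 0], "delta_pos": [0, 0, 0], "jaw": 0.3},
  ],
  grip_force=40,
)

```text
time_s: 6.18
ee_pos: [0.5491, 0.0332, 0.1699]
eef_rot: [0.994, 0.109, 0.001, 0.002]
force: [0.6, -1.5, 0.2]
finger_gap: 0.539
```

```bash
python3 plan.py .5484 .0324 .24 12.7 28
```

```text
t 6.18 pos [0.5491 0.0332 0.1699] yaw 12.5 F [ 0.6 -1.5  0.2] Tq [ 0.    0.04 -0.08] gap 0.539 q7 -0.17
rows 3
0 dr [0.1, -0.0, -0.1] dp [-0.0003, 0.0003, -0.0234]
1 dr [0.1, -0.0, -0.0] dp [-0.0002, 0.0002, -0.0234]
2 dr [0.0, -0.1, -0.1] dp [-0.0003, 0.0002, -0.0233]
```

Rise, then look at the canister.

step_arm(
  increments=[
    {"dr": [0, 0, 0], "delta_pos": [0, 0, -0.012], "jaw": 0.3},
    {"dr": [0, 0, 0], "delta_pos": [0, 0, -0.03], "jaw": 0.3},
    {"dr": [0, 0, 0], "delta_pos": [0, 0, -0.035], "jaw": 0.3},
    {"dr": [0, 0, 0], "delta_pos": [0, 0, -0.02], "jaw": 0.3},
  ],
)

```text
time_s: 6.52
ee_pos: [0.5467, 0.0332, 0.2674]
eef_rot: [0.994, 0.11, -0.003, 0.001]
force: [0.8, 0.2, 0.1]
finger_gap: 0.699
```

```bash
python3 - <<'E'
from h import *
for n in ["scene","side"]:
    c=r.get_calibration(n); p,d=r.grab_frame(n)
    P,px=cloud(d,c)
    m=(np.hypot(P[:,0]-.549,P[:,1]-.035)<.1)&(P[:,2]>.11)&(P[:,2]<.145); zt=np.median(P[m,2])
    print(n,m.sum(),[np.round(v,2) for v in cv2.minAreaRect((P[m,:2]*1000).astype(np.float32))],zt)
    m=(np.hypot(P[:,0]-.549,P[:,1]-.035)<.05)&(P[:,2]>.15)&(P[:,2]<.18); print("handle z",m.sum(),P[m,2].min(),np.percentile(P[m,2],90),P[m].mean(0))
    u,v=map(int,proj(c,[.555,.0,.07])[0]); cv2.imwrite(f"pics/h_{n}.png",cv2.resize(p[v-75:v+75,u-100:u+100,::-1],(400,300),interpolation=2))
cv2.imwrite("pics/h.png",np.hstack([cv2.imread("pics/h_scene.png"),cv2.imread("pics/h_side.png")]))
E
python3 plan.py .4724 .3467 .22 122.1 36
```

```text
scene 1441 [array([552.67,  35.78]), array([ 99.5 , 131.58]), np.float64(13.98)] 0.12835378996095478
handle z 235 0.15033716131249206 0.16793001494422768 [0.54963602 0.03595446 0.16327366]
side 2105 [array([547.1 ,  37.43]), array([100.91, 129.13]), np.float64(12.41)] 0.13036602413328316
handle z 222 0.15000779098136996 0.16948738421389792 [0.54536938 0.04587579 0.16515005]
t 6.62 pos [0.5478 0.0333 0.2683] yaw 12.6 F [ 0.4  0.2 -0.4] Tq [-0.04  0.03 -0.03] gap 0.698 q7 -0.10
rows 16
0 dr [-0.0, 0.0, -6.8] dp [-0.0003, -0.0202, 0.003]
1 dr [-0.0, 0.0, -6.8] dp [0.0021, -0.02, 0.003]
2 dr [-0.0, 0.0, -6.9] dp [0.0044, -0.0197, 0.003]
3 dr [-0.0, 0.0, -6.8] dp [0.0067, -0.019, 0.003]
4 dr [-0.0, 0.0, -6.9] dp [0.009, -0.0181, 0.003]
5 dr [-0.0, 0.0, -6.8] dp [0.0111, -0.0168, 0.003]
6 dr [-0.0, 0.0, -6.9] dp [0.013, -0.0154, 0.003]
7 dr [-0.0, 0.0, -6.8] dp [0.0147, -0.0138, 0.003]
8 dr [-0.0, 0.0, -6.9] dp [0.0162, -0.0119, 0.003]
9 dr [-0.0, 0.0, -6.8] dp [0.0176, -0.0099, 0.003]
```

View pics/h.png

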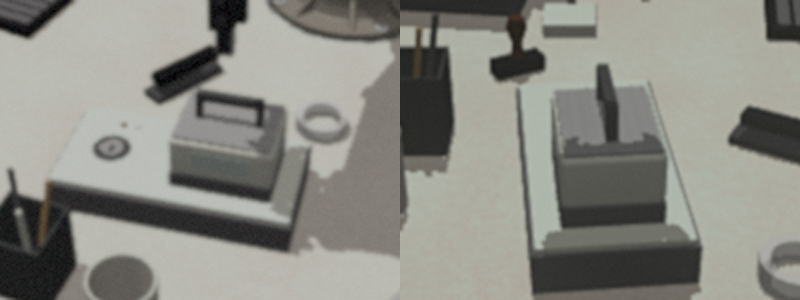

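Canister seated: the lid rose by exactly 50 mm (0.079/0.081 to 0.128/0.130) and it is level and aligned. Now the key.

step_arm(
  increments=[
    {"dr": [0, 0, -6.8], "delta_pos": [0, -0.02, 0.002], "jaw": 0.3},
    {"dr": [0, 0, -6.8], "delta_pos": [0.002, -0.02, 0.002], "jaw": 0.3},
    {"dr": [0, 0, -6.8], "delta_pos": [0.0045, -0.0195, 0.002], "jaw": 0.3},
    {"dr": [0, 0, -6.8], "delta_pos": [0.0065, -0.019, 0.002], "jaw": 0.3},
    {"dr": [0, 0, -6.8], "delta_pos": [0.009, -0.018, 0.002], "jaw": 0.3},
  ],
)

```text
time_s: 7.03
ee_pos: [0.5254, 0.129, 0.2613]
eef_rot: [0.916, 0.401, -0.0, 0.003]
force: [0.3, -0.5, 1.0]
finger_gap: 0.697
```

step_arm(
  increments=[
    {"dr": [0, 0, -6.8], "delta_pos": [0.011, -0.017, 0.002], "jaw": 0.3},
    {"dr": [0, 0, -6.8], "delta_pos": [0.013, -0.0155, 0.002], "jaw": 0.3},
    {"dr": [0, 0, -6.8], "delta_pos": [0.0145, -0.014, 0.002], "jaw": 0.3},
    {"dr": [0, 0, -6.8], "delta_pos": [0.016, -0.012, 0.002], "jaw": 0.3},
    {"dr": [0, 0, -6.8], "delta_pos": [0.0175, -0.01, 0.002], "jaw": 0.3},
  ],
)

```text
time_s: 7.45
ee_pos: [0.4975, 0.2303, 0.252]
eef_rot: [0.749, 0.662, -0.001, 0.003]
force: [0.7, 0.3, -0.0]
finger_gap: 0.699
```

```bash
python3 plan.py .4724 .3467 .22 122.1 36
```

```text
t 7.45 pos [0.4975 0.2303 0.252 ] yaw 82.9 F [ 0.7  0.3 -0. ] Tq [-0.05  0.01  0.01] gap 0.699 q7 0.64
rows 6
0 dr [0.0, 0.1, -6.5] dp [0.0188, -0.0066, 0.0052]
1 dr [0.0, 0.0, -6.5] dp [0.0194, -0.0044, 0.0053]
2 dr [0.0, 0.1, -6.5] dp [0.0197, -0.0022, 0.0053]
3 dr [0.0, 0.1, -6.6] dp [0.0199, 0.0001, 0.0053]
4 dr [0.1, 0.0, -6.5] dp [0.0197, 0.0024, 0.0053]
5 dr [0.0, 0.1, -6.6] dp [0.0193, 0.0046, 0.0053]
```

step_arm(
  increments=[
    {"dr": [0, 0, -6.5], "delta_pos": [0.019, -0.0065, 0.005], "jaw": 0.3},
    {"dr": [0, 0, -6.5], "delta_pos": [0.0195, -0.0045, 0.005], "jaw": 0.3},
    {"dr": [0, 0, -6.5], "delta_pos": [0.0195, -0.002, 0.005], "jaw": 0.3},
    {"dr": [0, 0, -6.5], "delta_pos": [0.02, 0, 0.005], "jaw": 0.3},
    {"dr": [0, 0, -6.5], "delta_pos": [0.0195, 0.0025, 0.005], "jaw": 0.3},
  ],
)

```text
time_s: 7.87
ee_pos: [0.4745, 0.3312, 0.2276]
eef_rot: [0.522, 0.853, -0.001, 0.004]
force: [0.6, 0.5, 0.4]
finger_gap: 0.696
```

step_arm(
  increments=[
    {"dr": [0, 0, -4], "delta_pos": [0.014, 0.004, 0.002], "jaw": 0.3},
    {"dr": [0, 0, 0], "delta_pos": [0, 0, 0], "jaw": 0.3},
    {"dr": [0, 0, 0], "delta_pos": [0, 0, 0], "jaw": 0.3},
  ],
)

```text
time_s: 8.12
ee_pos: [0.4693, 0.3497, 0.2248]
eef_rot: [0.485, 0.874, -0.001, 0.002]
force: [-0.6, -0.4, -0.8]
finger_gap: 0.701
```

```bash
python3 - <<'E'
from h import *
c=r.get_calibration("wrist"); p,d=r.grab_frame("wrist"); c2=r.get_calibration("wrist"); print(np.abs(c["t"]-c2["t"]).max())
cv2.imwrite("pics/i.png",p[:,:,::-1]); P,px=cloud(d,c)
for nm,cx,cy,R,z0,z1 in [("block",.445,.330,.09,.033,.043),("round",.4724,.347,.03,.055,.09),("bar",.418,.313,.03,.05,.09)]:
    m=(np.hypot(P[:,0]-cx,P[:,1]-cy)<R)&(P[:,2]>z0)&(P[:,2]<z1)
    if m.sum()>5: print(nm,m.sum(),[np.round(v,2) for v in cv2.minAreaRect((P[m,:2]*1000).astype(np.float32))],P[m,2].max())
E
python3 plan.py .4724 .3467 .13 122.1 36
```

```text
0.00016549090947683143
block 6918 [array([446.41, 329.63]), array([128.72,  50.05]), np.float64(31.91)] 0.04296840150642556
round 389 [array([472.72, 345.93]), array([32.48,  7.67]), np.float64(31.8)] 0.08561354858848914
bar 551 [array([419.05, 312.69]), array([42.34,  7.37]), np.float64(31.54)] 0.06966559015994196
t 8.17 pos [0.4693 0.3496 0.2249] yaw 121.9 F [-1.3  0.1  0.3] Tq [-0.01  0.11  0.01] gap 0.699 q7 1.00
rows 3
0 dr [-0.0, 0.1, -0.1] dp [-0.0012, 0.0004, 0.0316]
1 dr [-0.0, 0.1, -0.0] dp [-0.0013, 0.0004, 0.0317]
2 dr [-0.0, 0.1, -0.1] dp [-0.0013, 0.0003, 0.0316]
```

View pics/i.png

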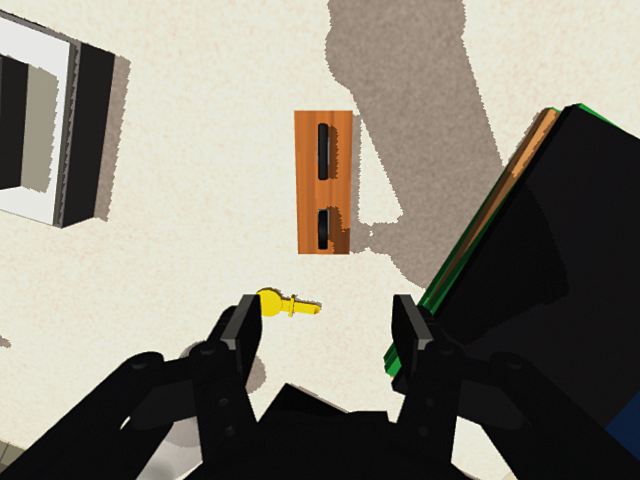

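Candidates in the wrist view:
- (323,230): black key in the block, 32 mm wide with its top at 84 mm. This fits the round key, and the enlarged side crop showed a disc head there.
- (323,152): black, 42 mm wide with its top at 68 mm, so it is the bar key.
- (285,303): yellow key lying on the desk, the look-alike.

I'm taking (323,230).

step_arm(
  increments=[
    {"dr": [0, 0.1, 0], "delta_pos": [-0.002, 0.0005, 0.03], "jaw": 0.3},
    {"dr": [0, 0.1, 0], "delta_pos": [-0.002, 0.0005, 0.035], "jaw": 0.3},
    {"dr": [0, 0, 0], "delta_pos": [0, 0, 0.03], "jaw": 0.3},
    {"dr": [0, 0, 0], "delta_pos": [0, 0, 0.015], "jaw": 0.3},
    {"dr": [0, 0, 0], "delta_pos": [0, 0, 0], "jaw": 0.3},
  ],
)

```text
time_s: 8.58
ee_pos: [0.4767, 0.3423, 0.114]
eef_rot: [0.492, 0.871, 0.001, 0.003]
force: [-0.0, -1.0, 1.3]
finger_gap: 0.7
```

```bash
python3 plan.py .4726 .3463 .072 121.9 36
```

```text
t 8.58 pos [0.4767 0.3423 0.114 ] yaw 121.1 F [-0.  -1.   1.3] Tq [-0.05  0.02  0.  ] gap 0.700 q7 0.89
rows 2
0 dr [0.1, 0.1, -0.4] dp [0.0029, -0.0008, 0.021]
1 dr [0.2, 0.2, -0.4] dp [0.0028, -0.0008, 0.0209]
```

step_arm(
  increments=[
    {"dr": [0.1, 0.1, -0.4], "delta_pos": [0.003, -0.001, 0.02], "jaw": 0.3},
    {"dr": [0.2, 0.2, -0.4], "delta_pos": [0.003, -0.001, 0.015], "jaw": 0.3},
    {"dr": [0, 0, 0], "delta_pos": [0, 0, 0.002], "jaw": 0.3},
    {"dr": [0, 0, 0], "delta_pos": [0, 0, 0], "jaw": 0.3},
  ],
)

```text
time_s: 8.92
ee_pos: [0.4744, 0.3444, 0.0783]
eef_rot: [0.489, 0.872, 0.0, 0.001]
force: [-0.3, -0.0, 0.8]
finger_gap: 0.696
```

```bash
python3 plan.py .4726 .3463 .072 121.9 36
```

```text
t 8.92 pos [0.4744 0.3444 0.0783] yaw 121.5 F [-0.3 -0.   0.8] Tq [-0.   -0.02  0.01] gap 0.696 q7 0.86
rows 1
0 dr [0.1, 0.1, -0.4] dp [0.0026, -0.0006, 0.0062]
```

step_arm(
  increments=[
    {"dr": [0.1, 0.1, -0.4], "delta_pos": [0.0026, -0.0006, 0.006], "jaw": 0.5},
    {"dr": [0, 0, 0], "delta_pos": [0, 0, 0], "jaw": 0.6},
    {"dr": [0, 0, 0], "delta_pos": [0, 0, 0], "jaw": 0.6},
  ],
)

```text
time_s: 9.17
ee_pos: [0.4738, 0.3468, 0.0745]
eef_rot: [0.486, 0.874, 0.001, 0.0]
force: [0.4, -0.9, 0.8]
finger_gap: 0.406
```

```bash
python3 - <<'E'
from h import *
for n in ["scene","side"]:
    c=r.get_calibration(n); p,d=r.grab_frame(n)
    u,v=map(int,proj(c,[.465,.34,.06])[0]); cv2.imwrite(f"pics/j_{n}.png",cv2.resize(p[v-45:v+45,u-60:u+60,::-1],(400,300),interpolation=2))
cv2.imwrite("pics/j.png",np.hstack([cv2.imread("pics/j_scene.png"),cv2.imread("pics/j_side.png")]))
E
python3 plan.py .4726 .3463 .072 121.9 36
```

```text
t 9.27 pos [0.4737 0.3468 0.0744] yaw 121.8 F [ 0.4 -0.5 -0.5] Tq [ 0.05  0.02 -0.02] gap 0.400 q7 0.85
rows 1
0 dr [0.1, -0.0, -0.1] dp [0.0002, -0.0012, 0.0024]
```

View pics/j.png

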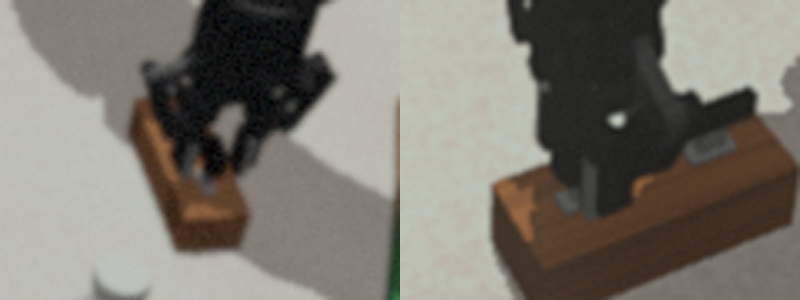

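The fingers straddle the round head, with its flange visible at (570,200) right and the bar key clear. Closing.

step_arm(
  increments=[
    {"dr": [0, 0, 0], "delta_pos": [0, -0.001, 0.002], "jaw": 0.8},
    {"dr": [0, 0, 0], "delta_pos": [0, 0, 0], "jaw": 1},
    {"dr": [0, 0, 0], "delta_pos": [0, 0, 0], "jaw": 1},
    {"dr": [0, 0, 0], "delta_pos": [0, 0, 0], "jaw": 1},
  ],
  grip_force=80,
)

```text
time_s: 9.6
ee_pos: [0.4732, 0.3465, 0.0733]
eef_rot: [0.486, 0.874, 0.002, 0.001]
force: [-0.5, -0.2, -0.6]
finger_gap: 0.076
```

```bash
python3 plan.py .4726 .3463 .15 121.9 36
```

```text
t 9.60 pos [0.4732 0.3465 0.0733] yaw 121.8 F [-0.5 -0.2 -0.6] Tq [0.01 0.   0.  ] gap 0.076 q7 0.85
rows 3
0 dr [0.1, -0.0, -0.0] dp [0.0001, -0.0001, -0.0256]
1 dr [0.1, -0.0, -0.0] dp [0.0001, -0.0002, -0.0256]
2 dr [0.0, -0.0, -0.1] dp [0.0, -0.0002, -0.0255]
```

step_arm(
  increments=[
    {"dr": [0, 0, 0], "delta_pos": [0, 0, -0.01], "jaw": 1},
    {"dr": [0, 0, 0], "delta_pos": [0, 0, -0.015], "jaw": 1},
    {"dr": [0, 0, 0], "delta_pos": [0, 0, -0.02], "jaw": 1},
    {"dr": [0, 0, 0], "delta_pos": [0, 0, -0.03], "jaw": 1},
    {"dr": [0, 0, 0], "delta_pos": [0, 0, -0.04], "jaw": 1},
  ],
)

```text
time_s: 10.02
ee_pos: [0.4699, 0.3442, 0.1892]
eef_rot: [0.485, 0.874, -0.003, -0.002]
force: [1.1, -0.3, -0.2]
finger_gap: 0.08
```

step_arm(
  increments=[
    {"dr": [0, 0, 0], "delta_pos": [0, 0, -0.04], "jaw": 1},
    {"dr": [0, 0, 0], "delta_pos": [0, 0, -0.04], "jaw": 1},
    {"dr": [0, 0, 0], "delta_pos": [0, 0, -0.015], "jaw": 1},
  ],
)

```text
time_s: 10.27
ee_pos: [0.4688, 0.3458, 0.2955]
eef_rot: [0.484, 0.875, -0.001, -0.002]
force: [0.3, 0.5, -0.1]
finger_gap: 0.078
```

```bash
python3 plan.py .5838 -.1207 .27 102.5 38
```

```text
t 10.27 pos [0.4688 0.3458 0.2955] yaw 122.1 F [ 0.3  0.5 -0.1] Tq [ 0.01 -0.07  0.01] gap 0.078 q7 1.07
rows 13
0 dr [-0.0, -0.0, 1.5] dp [-0.0351, -0.0116, 0.0019]
1 dr [-0.0, -0.0, 1.5] dp [-0.0354, -0.0107, 0.0019]
2 dr [-0.0, -0.0, 1.5] dp [-0.0357, -0.0097, 0.0019]
3 dr [-0.0, -0.0, 1.5] dp [-0.0359, -0.0088, 0.0019]
4 dr [-0.0, -0.0, 1.5] dp [-0.0361, -0.0079, 0.0019]
5 dr [-0.0, -0.0, 1.5] dp [-0.0363, -0.0069, 0.0019]
6 dr [-0.0, -0.0, 1.5] dp [-0.0365, -0.0059, 0.0019]
7 dr [-0.0, -0.0, 1.5] dp [-0.0366, -0.005, 0.0019]
8 dr [-0.0, -0.0, 1.5] dp [-0.0367, -0.004, 0.0019]
9 dr [-0.1, -0.0, 1.5] dp [-0.0368, -0.0031, 0.0019]
```

step_arm(
  increments=[
    {"dr": [0, 0, 1.5], "delta_pos": [-0.035, -0.0115, 0], "jaw": 1},
    {"dr": [0, 0, 1.5], "delta_pos": [-0.0355, -0.0105, 0], "jaw": 1},
    {"dr": [0, 0, 1.5], "delta_pos": [-0.0355, -0.0095, 0], "jaw": 1},
    {"dr": [0, 0, 1.5], "delta_pos": [-0.036, -0.009, 0], "jaw": 1},
    {"dr": [0, 0, 1.5], "delta_pos": [-0.036, -0.008, 0], "jaw": 1},
  ],
)

```text
time_s: 10.68
ee_pos: [0.5104, 0.173, 0.3088]
eef_rot: [0.534, 0.845, 0.006, 0.001]
force: [1.7, 0.3, -1.0]
finger_gap: 0.078
```

```bash
python3 plan.py .5838 -.1207 .27 102.5 36
```

```text
t 10.68 pos [0.5104 0.173  0.3088] yaw 115.4 F [ 1.7  0.3 -1. ] Tq [-0.   -0.06 -0.01] gap 0.078 q7 1.34
rows 9
0 dr [0.1, -0.0, 1.4] dp [-0.033, -0.0067, 0.0041]
1 dr [0.1, -0.0, 1.4] dp [-0.0331, -0.0059, 0.0041]
2 dr [0.1, -0.1, 1.4] dp [-0.0333, -0.0051, 0.0041]
3 dr [0.0, -0.0, 1.5] dp [-0.0334, -0.0042, 0.0041]
4 dr [0.1, -0.1, 1.4] dp [-0.0335, -0.0034, 0.0041]
5 dr [0.0, -0.0, 1.5] dp [-0.0335, -0.0025, 0.0042]
6 dr [0.1, -0.1, 1.4] dp [-0.0336, -0.0017, 0.0042]
7 dr [0.0, -0.0, 1.5] dp [-0.0336, -0.0008, 0.0043]
8 dr [0.1, -0.1, 1.4] dp [-0.0337, 0.0, 0.0043]
```

step_arm(
  increments=[
    {"dr": [0.1, 0, 1.4], "delta_pos": [-0.033, -0.0065, 0.003], "jaw": 1},
    {"dr": [0.1, 0, 1.4], "delta_pos": [-0.033, -0.006, 0.003], "jaw": 1},
    {"dr": [0.1, -0.1, 1.4], "delta_pos": [-0.033, -0.005, 0.003], "jaw": 1},
    {"dr": [0, 0, 1.4], "delta_pos": [-0.0335, -0.004, 0.003], "jaw": 1},
    {"dr": [0.1, -0.1, 1.4], "delta_pos": [-0.0335, -0.0035, 0.003], "jaw": 1},
  ],
)

```text
time_s: 11.1
ee_pos: [0.5503, 0.0026, 0.3009]
eef_rot: [0.586, 0.81, 0.003, 0.003]
force: [-0.3, 0.1, 0.1]
finger_gap: 0.079
```

```bash
python3 plan.py .5838 -.1207 .25 102.5 36
```

```text
t 11.10 pos [0.5503 0.0026 0.3009] yaw 108.2 F [-0.3  0.1  0.1] Tq [-0.04 -0.06 -0.02] gap 0.079 q7 1.54
rows 4
0 dr [0.1, 0.0, 1.4] dp [-0.0319, -0.0018, 0.0127]
1 dr [0.1, 0.0, 1.4] dp [-0.0319, -0.001, 0.0128]
2 dr [0.2, 0.0, 1.5] dp [-0.0319, -0.0002, 0.0127]
3 dr [0.1, 0.1, 1.4] dp [-0.032, 0.0008, 0.0128]
```

step_arm(
  increments=[
    {"dr": [0.1, 0, 1.4], "delta_pos": [-0.032, -0.002, 0.013], "jaw": 1},
    {"dr": [0.1, 0, 1.4], "delta_pos": [-0.032, -0.001, 0.013], "jaw": 1},
    {"dr": [0.1, 0, 1.4], "delta_pos": [-0.032, 0, 0.013], "jaw": 1},
    {"dr": [0.1, 0.1, 1.4], "delta_pos": [-0.026, 0.001, 0.013], "jaw": 1},
    {"dr": [0, 0, 0], "delta_pos": [0, 0, 0], "jaw": 1},
  ],
)

```text
time_s: 11.52
ee_pos: [0.5832, -0.1276, 0.2542]
eef_rot: [0.63, 0.777, 0.001, 0.003]
force: [-1.2, -0.2, -0.8]
finger_gap: 0.081
```

step_arm(
  increments=[
    {"dr": [0, 0, 0], "delta_pos": [0, 0, 0], "jaw": 1},
  ],
)

```text
time_s: 11.6
ee_pos: [0.583, -0.1281, 0.2549]
eef_rot: [0.63, 0.776, 0.001, 0.003]
force: [-0.2, 1.4, 0.3]
finger_gap: 0.08
```

```bash
python3 plan.py .5838 -.1207 .25 102.5 36; python3 - <<'E'
from h import *
c=r.get_calibration("wrist"); s=r.observe(); p,d=r.grab_frame("wrist"); c2=r.get_calibration("wrist"); print(np.abs(c["t"]-c2["t"]).max())
cv2.imwrite("pics/k.png",p[:,:,::-1]); np.savez("k.npz",p=p,d=d,pos=s["ee_pos"],q=s["eef_rot"],**c)
for n in ("lock_face","key_flange"):
    for t in r.tip_of("wrist",n)[:3]: print(n,round(t["conf"],2),w(c,t["xyz"]).round(4))
print(proj(c,[.5838,-.1207,.052]))
E
```

```text
t 11.60 pos [ 0.583  -0.1281  0.2549] yaw 101.8 F [-0.2  1.4  0.3] Tq [ 0.05 -0.04  0.01] gap 0.080 q7 1.61
rows 1
0 dr [0.3, 0.1, -0.7] dp [0.0071, 0.0023, 0.0049]
0.000275838154097513
lock_face 0.97 [ 0.5831 -0.1176  0.0525]
key_flange 0.9 [ 0.5817 -0.1332  0.2199]
[[334.8953065  215.70785442]]
```

View pics/k.png

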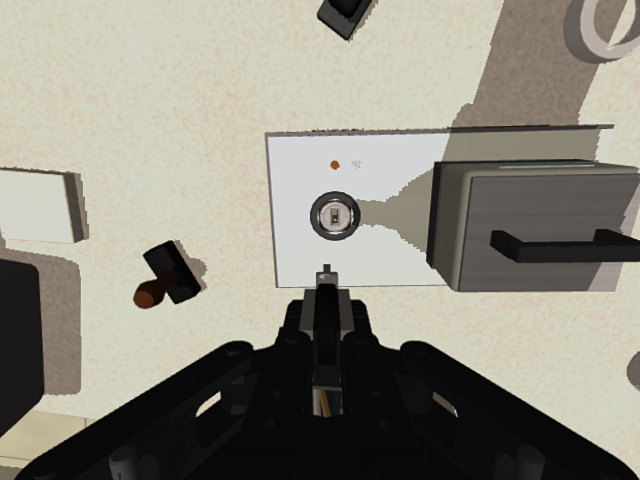

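The keyhole shows at (335,216), and the key hangs upright in the grip with its tip near (327,266). I'll measure both precisely in this frame.

```bash
python3 - <<'E'
from h import *
f=np.load("k.npz"); p,d=f["p"],f["d"]; c={k:f[k] for k in("mtx","D","R","t")}
cr=np.hstack([cv2.resize(p[180:255,285:385],(400,300),interpolation=cv2.INTER_CUBIC),cv2.resize(p[255:330,277:377],(400,300),interpolation=cv2.INTER_CUBIC)])
cv2.imwrite("pics/k2.png",cr[:,:,::-1])
g=cv2.cvtColor(p,cv2.COLOR_RGB2GRAY)
def onplane(px,z):
    n=cv2.undistortPoints(np.array(px,float).reshape(-1,1,2),c["mtx"],c["D"])[:,0]
    dirs=np.c_[n,np.ones(len(n))]@c["R"]; o=-c["t"]@c["R"]
    k=(z-o[2])/dirs[:,2]; return o+dirs*k[:,None]
# rings
sub=g[185:250,300:370]; 
m=(sub<90).astype(np.uint8); n,l,st,ce=cv2.connectedComponentsWithStats(m); 
for i in range(1,n):
    if st[i,4]>15: print(st[i],ce[i]+[300,185],onplane([ce[i]+[300,185]],.052)[0].round(4))
R=Rot.from_quat(f["q"]).as_matrix(); P,px=cloud(d,c); Q=(P-f["pos"])@R
m=(np.abs(Q[:,0])<.02)&(np.abs(Q[:,1])<.03)&(Q[:,2]>.024)&(Q[:,2]<.09)
for a in np.arange(.02,.08,.004):
    k=(np.abs(Q[:,0])<.02)&(np.abs(Q[:,1])<.03)&(Q[:,2]>a)&(Q[:,2]<a+.004)
    if k.sum()>3: print(round(a,3),k.sum(),Q[k].min(0).round(4),Q[k].max(0).round(4))
E
```

```text
[  10    6   51   50 1113] [334.88948787 214.44294699] [ 0.5826 -0.121   0.052 ]
[31 25  7 14 51] [334.43137255 217.98039216] [ 0.5861 -0.1207  0.052 ]
0.028 229 [-0.0057 -0.0123  0.0296] [ 0.0047 -0.0038  0.032 ]
0.032 53 [-0.0056 -0.0122  0.032 ] [ 0.0048 -0.0046  0.0349]
0.048 21 [-0.0024 -0.0063  0.0485] [ 0.0014 -0.0056  0.0516]
0.052 23 [-0.0024 -0.0065  0.0521] [ 0.0015 -0.0054  0.0558]
0.056 13 [-0.0019 -0.0063  0.0565] [ 0.0015 -0.0054  0.0593]
```

View pics/k2.png

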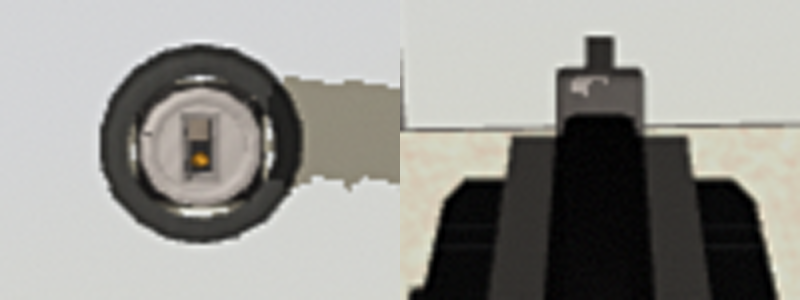

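```bash
python3 - <<'E'
from h import *
f=np.load("k.npz"); c={k:f[k] for k in("mtx","D","R","t")}
px=[[335,216],[334.5,216.2],[335.5,215.7]]
n=cv2.undistortPoints(np.array(px,float).reshape(-1,1,2),c["mtx"],c["D"])[:,0]
dirs=np.c_[n,np.ones(len(n))]@c["R"]; o=-c["t"]@c["R"]; k=(.052-o[2])/dirs[:,2]; print(o+dirs*k[:,None])
E
python3 plan.py .5842 -.1203 .15 102.7 30
```

```text
[[ 0.5840673  -0.12053678  0.052     ]
 [ 0.58436554 -0.12097487  0.052     ]
 [ 0.5836705  -0.12012031  0.052     ]]
t 11.75 pos [ 0.5831 -0.1267  0.2552] yaw 102.0 F [0.5 0.6 0. ] Tq [-0.01  0.01  0.03] gap 0.079 q7 1.61
rows 4
0 dr [0.1, 0.0, -0.2] dp [0.0016, 0.0004, 0.0263]
1 dr [0.1, 0.1, -0.2] dp [0.0016, 0.0005, 0.0263]
2 dr [0.1, 0.0, -0.2] dp [0.0016, 0.0006, 0.0263]
3 dr [0.1, 0.1, -0.1] dp [0.0015, 0.0006, 0.0263]
```

step_arm(
  increments=[
    {"dr": [0.1, 0, -0.2], "delta_pos": [0.0015, 0.0005, 0.026], "jaw": 1},
    {"dr": [0.1, 0.1, -0.2], "delta_pos": [0.0015, 0.0005, 0.028], "jaw": 1},
    {"dr": [0.1, 0, -0.2], "delta_pos": [0.0015, 0.0005, 0.025], "jaw": 1},
    {"dr": [0.1, 0.1, -0.1], "delta_pos": [0.0015, 0.0005, 0.014], "jaw": 1},
    {"dr": [0, 0, 0], "delta_pos": [0, 0, 0], "jaw": 1},
  ],
)

```text
time_s: 12.17
ee_pos: [0.5864, -0.1143, 0.1656]
eef_rot: [0.621, 0.784, 0.002, 0.004]
force: [-0.0, 0.4, -0.0]
finger_gap: 0.081
```

```bash
python3 plan.py .5842 -.1203 .128 102.7 15
```

```text
t 12.17 pos [ 0.5864 -0.1143  0.1656] yaw 103.2 F [-0.   0.4 -0. ] Tq [ 0.05  0.06 -0.  ] gap 0.081 q7 1.53
rows 3
0 dr [0.1, 0.1, 0.2] dp [-0.0017, -0.0012, 0.0125]
1 dr [0.2, 0.0, 0.1] dp [-0.0018, -0.0012, 0.0125]
2 dr [0.1, 0.1, 0.2] dp [-0.0018, -0.0012, 0.0126]
```

step_arm(
  increments=[
    {"dr": [0.3, 0.2, 0.2], "delta_pos": [-0.002, -0.001, 0.013], "jaw": 1},
    {"dr": [0.2, 0.1, 0.2], "delta_pos": [-0.002, -0.001, 0.013], "jaw": 1},
    {"dr": [0.1, 0.1, 0.1], "delta_pos": [-0.002, -0.001, 0.006], "jaw": 1},
    {"dr": [0, 0, 0], "delta_pos": [0, 0, 0], "jaw": 1},
    {"dr": [0, 0, 0], "delta_pos": [0, 0, 0], "jaw": 1},
  ],
)

```text
time_s: 12.58
ee_pos: [0.5865, -0.1199, 0.1346]
eef_rot: [0.624, 0.781, 0.001, -0.001]
force: [-0.2, 0.5, -0.8]
finger_gap: 0.081
```

```bash
python3 plan.py .5842 -.1203 .128 102.7 15
```

```text
t 12.58 pos [ 0.5865 -0.1199  0.1346] yaw 102.7 F [-0.2  0.5 -0.8] Tq [0.04 0.04 0.03] gap 0.081 q7 1.51
rows 1
0 dr [-0.1, -0.2, 0.0] dp [0.0001, -0.0023, 0.0066]
```

step_arm(
  increments=[
    {"dr": [-0.1, -0.1, 0], "delta_pos": [0, -0.0022, 0.006], "jaw": 1},
    {"dr": [0, 0, 0], "delta_pos": [0, 0, 0], "jaw": 1},
    {"dr": [0, 0, 0], "delta_pos": [0, 0, 0], "jaw": 1},
  ],
)

```text
time_s: 12.83
ee_pos: [0.5848, -0.1208, 0.1293]
eef_rot: [0.625, 0.781, 0.001, 0.001]
force: [0.7, 0.4, -0.4]
finger_gap: 0.08
```

```bash
python3 plan.py .5842 -.1203 .12 102.7 15; python3 - <<'E'
from h import *
ims=[]
c=r.get_calibration("wrist"); p,d=r.grab_frame("wrist"); ims.append(cv2.resize(p[230:380,245:445],(400,300),interpolation=2))
for n in ["side"]:
    c=r.get_calibration(n); p,d=r.grab_frame(n)
    u,v=map(int,proj(c,[.584,-.12,.07])[0]); ims.append(cv2.resize(p[v-30:v+30,u-40:u+40],(400,300),interpolation=2))
cv2.imwrite("pics/l.png",np.hstack(ims)[:,:,::-1])
E
```

```text
t 12.83 pos [ 0.5848 -0.1208  0.1293] yaw 102.7 F [ 0.7  0.4 -0.4] Tq [ 0.04 -0.03 -0.03] gap 0.080 q7 1.50
rows 1
0 dr [0.1, -0.0, 0.0] dp [0.0007, -0.0004, 0.0093]
```

View pics/l.png

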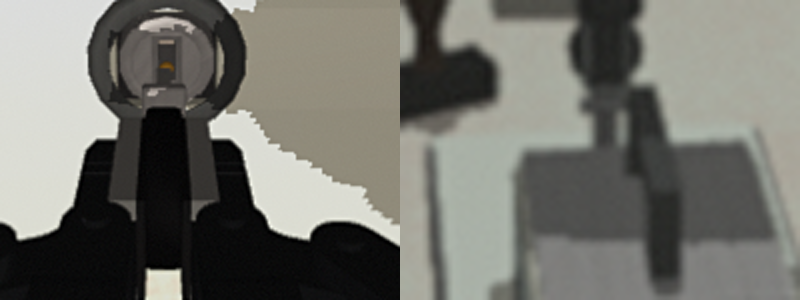

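```bash
python3 - <<'E'
from h import *
c=r.get_calibration("wrist"); s=r.observe(); p,d=r.grab_frame("wrist")
np.savez("m.npz",p=p,d=d,pos=s["ee_pos"],q=s["eef_rot"],**c)
cv2.imwrite("pics/m.png",cv2.resize(p[225:295,285:370,::-1],None,fx=8,fy=8,interpolation=cv2.INTER_NEAREST))
R=Rot.from_quat(s["eef_rot"]).as_matrix(); P,px=cloud(d,c); Q=(P-s["ee_pos"])@R
k=(np.abs(Q[:,0])<.02)&(np.abs(Q[:,1])<.03)&(Q[:,2]>.026)&(Q[:,2]<.036); print("flange",Q[k].min(0),Q[k].max(0))
# plane intersection tool coords for a pixel
def tool(pxy,z):
    n=cv2.undistortPoints(np.array(pxy,float).reshape(-1,1,2),c["mtx"],c["D"])[:,0]
    dr=np.c_[n,np.ones(len(n))]@c["R"]; o=-c["t"]@c["R"]; X=o+dr*((z-o[2])/dr[:,2])[:,None]; return (X-s["ee_pos"])@R
# ring edges: dark ring columns at row
g=cv2.cvtColor(p,cv2.COLOR_RGB2GRAY)
for row in (246,250,254,258,262): print(row,g[row,285:372].tolist())
for col in (326,327,328,329,330): print(col,tool([[col,258]],.052)[0].round(4))
E
```

```text
flange [-0.00572309 -0.01259697  0.02965176] [ 0.00472644 -0.00342493  0.03476138]
246 [219, 218, 220, 220, 224, 213, 95, 46, 52, 61, 65, 69, 68, 67, 63, 34, 38, 36, 35, 32, 29, 40, 45, 45, 57, 78, 93, 95, 96, 95, 95, 90, 88, 96, 92, 92, 96, 99, 106, 107, 100, 101, 101, 100, 99, 99, 98, 100, 99, 98, 88, 82, 85, 114, 160, 155, 98, 97, 102, 98, 92, 71, 53, 48, 45, 34, 26, 29, 33, 34, 34, 37, 34, 35, 35, 36, 33, 32, 28, 39, 96, 150, 148, 145, 145, 145, 145]
250 [220, 219, 222, 218, 171, 53, 45, 58, 62, 67, 69, 68, 67, 63, 34, 32, 51, 93, 60, 28, 38, 48, 66, 89, 94, 96, 93, 93, 92, 88, 90, 95, 98, 99, 100, 95, 83, 81, 78, 83, 112, 113, 113, 113, 115, 118, 106, 59, 72, 74, 79, 95, 102, 102, 100, 97, 86, 86, 88, 92, 95, 99, 98, 87, 56, 44, 33, 30, 62, 70, 33, 33, 34, 34, 35, 36, 35, 34, 35, 28, 25, 65, 147, 149, 144, 143, 144]
254 [220, 221, 218, 164, 53, 50, 59, 64, 69, 67, 68, 66, 64, 64, 59, 82, 145, 125, 56, 34, 64, 89, 92, 93, 93, 92, 88, 88, 95, 97, 97, 100, 100, 102, 102, 94, 79, 79, 74, 49, 49, 50, 54, 51, 51, 51, 50, 50, 75, 76, 81, 97, 99, 98, 101, 101, 102, 99, 92, 87, 90, 91, 9
[... 301 characters left out ...]
51, 49, 52, 77, 74, 80, 94, 100, 101, 101, 101, 98, 98, 98, 99, 93, 94, 95, 97, 97, 96, 82, 44, 88, 131, 151, 139, 41, 29, 35, 33, 34, 36, 34, 34, 31, 25, 50, 120, 146, 145, 144]
262 [218, 221, 225, 213, 64, 48, 59, 65, 66, 66, 67, 64, 61, 62, 72, 122, 146, 129, 76, 43, 86, 92, 93, 98, 99, 94, 92, 101, 101, 99, 99, 97, 97, 97, 99, 97, 83, 83, 76, 49, 55, 68, 75, 76, 74, 64, 49, 53, 78, 75, 79, 95, 101, 100, 100, 98, 98, 97, 96, 95, 91, 89, 91, 92, 90, 95, 84, 42, 89, 137, 146, 108, 36, 30, 34, 34, 36, 35, 35, 35, 30, 25, 64, 148, 146, 143, 142]
326 [-0.0009 -0.0024  0.0772]
327 [-0.0003 -0.0024  0.0772]
328 [ 0.0004 -0.0024  0.0772]
329 [ 0.001  -0.0024  0.0772]
330 [ 0.0016 -0.0024  0.0772]
```

View pics/m.png

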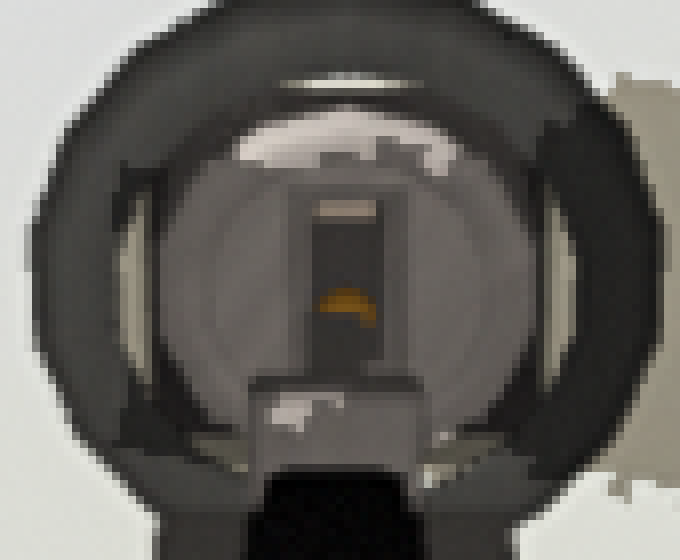

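step_arm(
  increments=[
    {"dr": [0.1, 0, 0], "delta_pos": [0.0009, 0, 0.005], "jaw": 1},
    {"dr": [0, 0, 0], "delta_pos": [0, 0, 0.001], "jaw": 1},
    {"dr": [0, 0, 0], "delta_pos": [0, 0, 0], "jaw": 1},
  ],
)

```text
time_s: 13.23
ee_pos: [0.5848, -0.1199, 0.1232]
eef_rot: [0.625, 0.781, 0.0, 0.0]
force: [0.2, -0.5, -0.6]
finger_gap: 0.081
```

```bash
python3 plan.py .5845 -.1199 .112 102.7 15
```

```text
t 13.23 pos [ 0.5848 -0.1199  0.1232] yaw 102.7 F [ 0.2 -0.5 -0.6] Tq [-0.02 -0.04 -0.07] gap 0.081 q7 1.49
rows 1
0 dr [0.1, 0.0, 0.0] dp [0.0, -0.0003, 0.0112]
```

step_arm(
  increments=[
    {"dr": [0, 0, 0], "delta_pos": [0, -0.0002, 0.003], "jaw": 1},
    {"dr": [0, 0, 0], "delta_pos": [0, 0, 0.003], "jaw": 1},
    {"dr": [0, 0, 0], "delta_pos": [0, 0, 0.003], "jaw": 1},
  ],
)

```text
time_s: 13.48
ee_pos: [0.5849, -0.1198, 0.1139]
eef_rot: [0.624, 0.781, 0.001, 0.001]
force: [-0.7, -0.6, -1.0]
finger_gap: 0.082
```

```bash
python3 plan.py .5845 -.1199 .105 102.7 15
```

```text
t 13.48 pos [ 0.5849 -0.1198  0.1139] yaw 102.7 F [-0.7 -0.6 -1. ] Tq [ 0.01 -0.03 -0.02] gap 0.082 q7 1.49
rows 1
0 dr [0.1, 0.0, 0.0] dp [-0.0, -0.0005, 0.0089]
```

step_arm(
  increments=[
    {"dr": [0, 0, 0], "delta_pos": [0, -0.0003, 0.002], "jaw": 1},
    {"dr": [0, 0, 0], "delta_pos": [0, 0, 0.002], "jaw": 1},
    {"dr": [0, 0, 0], "delta_pos": [0, 0, 0.002], "jaw": 1},
  ],
)

```text
time_s: 13.73
ee_pos: [0.5844, -0.1199, 0.1066]
eef_rot: [0.624, 0.781, 0.001, 0.0]
force: [0.0, 0.0, -0.8]
finger_gap: 0.081
```

```bash
python3 plan.py .5845 -.1199 .1 102.7 15
```

```text
t 13.73 pos [ 0.5844 -0.1199  0.1066] yaw 102.7 F [ 0.   0.  -0.8] Tq [-0.03  0.02 -0.  ] gap 0.081 q7 1.48
rows 1
0 dr [0.1, -0.0, 0.0] dp [-0.0001, 0.0001, 0.0066]
```

Tip is about 10 mm in with no side load. Continuing to the pins.

step_arm(
  increments=[
    {"dr": [0, 0, 0], "delta_pos": [0, 0, 0.002], "jaw": 1},
    {"dr": [0, 0, 0], "delta_pos": [0, 0, 0.002], "jaw": 1},
  ],
)

```text
time_s: 13.9
ee_pos: [0.5841, -0.1199, 0.1022]
eef_rot: [0.624, 0.781, 0.0, 0.0]
force: [-2.6, -1.2, 1.2]
finger_gap: 0.079
```

step_arm(
  increments=[
    {"dr": [0, 0, 0], "delta_pos": [0, 0, 0.002], "jaw": 1},
    {"dr": [0, 0, 0], "delta_pos": [0, 0, 0.002], "jaw": 1},
  ],
)

```text
time_s: 14.07
ee_pos: [0.5836, -0.1203, 0.0981]
eef_rot: [0.625, 0.781, -0.0, -0.0]
force: [-3.9, -0.5, 8.9]
finger_gap: 0.08
```

```bash
python3 plan.py .5845 -.1199 .0865 102.7 15
```

```text
t 14.07 pos [ 0.5836 -0.1203  0.0981] yaw 102.7 F [-3.9 -0.5  8.9] Tq [-0.13  0.96  0.05] gap 0.080 q7 1.47
rows 1
0 dr [-0.0, 0.0, -0.0] dp [0.0002, 0.001, 0.0116]
```

step_arm(
  increments=[
    {"dr": [0, 0, 0], "delta_pos": [0, 0, 0.002], "jaw": 1},
    {"dr": [0, 0, 0], "delta_pos": [0, 0, 0.002], "jaw": 1},
  ],
)

```text
time_s: 14.23
ee_pos: [0.5841, -0.1204, 0.0947]
eef_rot: [0.625, 0.781, -0.0, 0.001]
force: [-0.1, 0.4, 12.6]
finger_gap: 0.08
```

step_arm(
  increments=[
    {"dr": [0, 0, 0], "delta_pos": [0, 0, 0.002], "jaw": 1},
    {"dr": [0, 0, 0], "delta_pos": [0, 0, 0.001], "jaw": 1},
  ],
)

```text
time_s: 14.4
ee_pos: [0.5848, -0.1205, 0.0923]
eef_rot: [0.625, 0.781, -0.0, 0.001]
force: [-0.8, 1.0, 7.0]
finger_gap: 0.078
```

```bash
python3 plan.py .5845 -.1199 .0865 102.7 15
```

```text
t 14.40 pos [ 0.5848 -0.1205  0.0923] yaw 102.7 F [-0.8  1.   7. ] Tq [ 0.21  0.29 -0.01] gap 0.078 q7 1.46
rows 1
0 dr [0.1, 0.1, -0.0] dp [0.0007, -0.0002, 0.0058]
```

step_arm(
  increments=[
    {"dr": [0, 0, 0], "delta_pos": [0.0003, 0, 0.002], "jaw": 1},
    {"dr": [0, 0, 0], "delta_pos": [0, 0, 0.001], "jaw": 1},
  ],
)

```text
time_s: 14.57
ee_pos: [0.5849, -0.1203, 0.0896]
eef_rot: [0.625, 0.781, -0.0, 0.002]
force: [-2.5, 1.0, -1.1]
finger_gap: 0.08
```

step_arm(
  increments=[
    {"dr": [0, 0, 0], "delta_pos": [0, 0, 0.001], "jaw": 1},
    {"dr": [0, 0, 0], "delta_pos": [0, 0, 0.001], "jaw": 1},
  ],
)

```text
time_s: 14.73
ee_pos: [0.5849, -0.1203, 0.0876]
eef_rot: [0.625, 0.781, -0.0, 0.002]
force: [-2.9, -2.3, 4.5]
finger_gap: 0.079
```

```bash
python3 plan.py .5845 -.1199 .0865 102.7 15
```

```text
t 14.73 pos [ 0.5849 -0.1203  0.0876] yaw 102.7 F [-2.9 -2.3  4.5] Tq [-0.27  0.33  0.03] gap 0.079 q7 1.46
rows 1
0 dr [0.1, 0.2, -0.0] dp [0.0005, -0.0003, 0.0011]
```

step_arm(
  increments=[
    {"dr": [0, 0, 0], "delta_pos": [0, 0, 0.001], "jaw": 1},
    {"dr": [0, 0, 0], "delta_pos": [0, 0, 0.001], "jaw": 1},
  ],
)

```text
time_s: 14.9
ee_pos: [0.5853, -0.1204, 0.0867]
eef_rot: [0.625, 0.781, -0.0, 0.002]
force: [-12.8, 0.6, 33.7]
finger_gap: 0.08
```

```bash
python3 plan.py .5845 -.1199 .0865 102.7 15; python3 - <<'E'
from h import *
s=r.observe();c=r.get_calibration("wrist"); p,d=r.grab_frame("wrist")
R=Rot.from_quat(s["eef_rot"]).as_matrix(); P,px=cloud(d,c); Q=(P-s["ee_pos"])@R
cv2.imwrite("pics/n.png",cv2.resize(p[225:305,280:380,::-1],None,fx=6,fy=6,interpolation=2))
k=(np.abs(Q[:,0])<.02)&(np.abs(Q[:,1])<.03)&(Q[:,2]>.022)&(Q[:,2]<.0365)&(P[:,2]>.0525); print("hi",Q[k].min(0),Q[k].max(0),np.percentile(P[k,2],[5,50,95]))
E
```

```text
t 14.90 pos [ 0.5853 -0.1204  0.0867] yaw 102.7 F [-12.8   0.6  33.7] Tq [ 0.16  2.9  -0.02] gap 0.080 q7 1.45
rows 1
0 dr [0.1, 0.2, -0.0] dp [0.0007, -0.0007, 0.0002]
hi [-0.01998354 -0.02631043  0.0294236 ] [0.01999813 0.00713058 0.03424197] [0.05256068 0.05315438 0.05579801]
```

View pics/n.png

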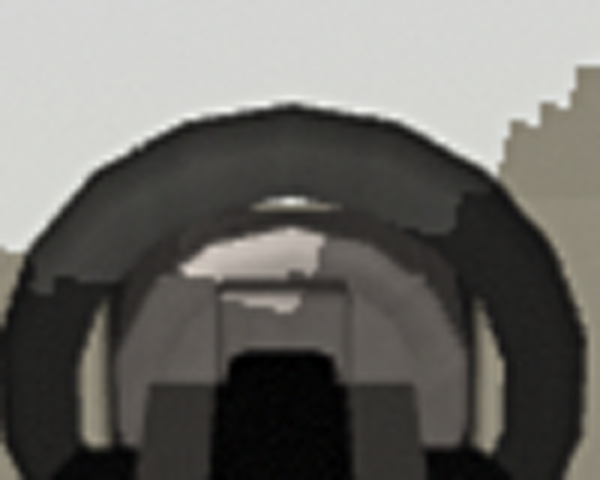

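Home: it stopped hard at z = 0.0867 (expected 0.0856–0.0873), and the flange top reads 0.056, i.e. flat on the lock face. Relieve the push slightly and start turning clockwise.

step_arm(
  increments=[
    {"dr": [0, 0, 0], "delta_pos": [0, -0.0003, -0.0003], "jaw": 1},
    {"dr": [0, 0, 3], "delta_pos": [0, 0, 0], "jaw": 1},
    {"dr": [0, 0, 5], "delta_pos": [0, 0, 0], "jaw": 1},
  ],
  grip_force=100,
)

```text
time_s: 15.2
ee_pos: [0.5848, -0.1202, 0.0873]
eef_rot: [0.678, 0.735, -0.0, 0.002]
force: [-1.7, 0.9, 3.6]
finger_gap: 0.077
```

```bash
python3 plan.py .5848 -.1203 .0867 5 15
```

```text
t 15.20 pos [ 0.5848 -0.1202  0.0873] yaw 94.6 F [-1.7  0.9  3.6] Tq [-0.    0.41  0.04] gap 0.077 q7 1.33
rows 13
0 dr [0.0, 0.0, 6.9] dp [-0.0, -0.0, 0.0]
1 dr [0.0, 0.0, 6.9] dp [-0.0, 0.0, 0.0001]
2 dr [0.0, 0.0, 6.9] dp [-0.0, 0.0, 0.0]
3 dr [0.0, 0.0, 6.9] dp [-0.0, 0.0, 0.0001]
4 dr [0.0, -0.0, 6.9] dp [-0.0, 0.0, 0.0]
5 dr [0.0, -0.0, 6.9] dp [-0.0, 0.0, 0.0001]
6 dr [0.0, -0.0, 6.9] dp [-0.0, 0.0, 0.0]
7 dr [0.0, -0.0, 6.9] dp [-0.0, 0.0, 0.0001]
8 dr [0.1, -0.0, 6.9] dp [-0.0, 0.0, 0.0]
9 dr [0.0, -0.0, 6.9] dp [-0.0, 0.0, 0.0001]
```

step_arm(
  increments=[
    {"dr": [0, 0, 6], "delta_pos": [0, 0, 0.0005], "jaw": 1},
    {"dr": [0, 0, 6], "delta_pos": [0, 0, 0], "jaw": 1},
    {"dr": [0, 0, 6], "delta_pos": [0, 0, 0], "jaw": 1},
    {"dr": [0, 0, 6], "delta_pos": [0, 0, 0], "jaw": 1},
  ],
)

```text
time_s: 15.53
ee_pos: [0.5847, -0.1205, 0.0872]
eef_rot: [0.822, 0.57, 0.0, 0.002]
force: [-3.1, -0.9, 2.6]
finger_gap: 0.078
```

```bash
python3 plan.py .5848 -.1203 .0867 5 15 7 40 2
```

```text
t 15.53 pos [ 0.5847 -0.1205  0.0872] yaw 69.5 F [-3.1 -0.9  2.6] Tq [-0.05  0.47  0.13] gap 0.078 q7 0.96
rows 10
0 dr [0.0, 0.0, 6.5] dp [0.0, 0.0, 0.0]
1 dr [0.0, -0.0, 6.4] dp [0.0, 0.0, 0.0001]
```

step_arm(
  increments=[
    {"dr": [0, 0, 6], "delta_pos": [0, 0, 0.0002], "jaw": 1},
    {"dr": [0, 0, 6], "delta_pos": [0, 0, 0.0002], "jaw": 1},
    {"dr": [0, 0, 6], "delta_pos": [0, 0, 0], "jaw": 1},
    {"dr": [0, 0, 6], "delta_pos": [0, 0, 0], "jaw": 1},
  ],
)

```text
time_s: 15.87
ee_pos: [0.5844, -0.1209, 0.0872]
eef_rot: [0.926, 0.377, 0.0, 0.003]
force: [-1.9, 0.3, 1.7]
finger_gap: 0.076
```

```bash
python3 plan.py .5848 -.1203 .0867 5 15 7 40 2
```

```text
t 15.87 pos [ 0.5844 -0.1209  0.0872] yaw 44.3 F [-1.9  0.3  1.7] Tq [-0.06  0.54  0.08] gap 0.076 q7 0.58
rows 6
0 dr [0.1, -0.0, 6.5] dp [0.0001, -0.0, 0.0001]
1 dr [0.0, -0.0, 6.6] dp [0.0001, -0.0, 0.0001]
```

step_arm(
  increments=[
    {"dr": [0, 0, 6], "delta_pos": [0, 0, 0.0003], "jaw": 1},
    {"dr": [0, 0, 6], "delta_pos": [0, 0, 0.0002], "jaw": 1},
    {"dr": [0, 0, 6], "delta_pos": [0, 0, 0], "jaw": 1},
    {"dr": [0, 0, 5], "delta_pos": [0, 0, 0], "jaw": 1},
  ],
)

```text
time_s: 16.2
ee_pos: [0.584, -0.1211, 0.0872]
eef_rot: [0.985, 0.174, 0.0, 0.003]
force: [-2.1, 0.6, 2.1]
finger_gap: 0.076
```

```bash
python3 plan.py .5848 -.1203 .0867 5 15 7 40 2
```

```text
t 16.20 pos [ 0.584  -0.1211  0.0872] yaw 20.1 F [-2.1  0.6  2.1] Tq [-0.01  0.49  0.13] gap 0.076 q7 0.21
rows 3
0 dr [0.1, -0.0, 5.0] dp [0.0003, -0.0002, 0.0002]
1 dr [0.1, -0.0, 5.0] dp [0.0003, -0.0002, 0.0001]
```

step_arm(
  increments=[
    {"dr": [0, 0, 5], "delta_pos": [0, 0, 0.0003], "jaw": 1},
    {"dr": [0, 0, 5], "delta_pos": [0, 0, 0], "jaw": 1},
    {"dr": [0, 0, 2], "delta_pos": [0, 0, 0], "jaw": 1},
  ],
)

```text
time_s: 16.45
ee_pos: [0.5838, -0.1211, 0.0872]
eef_rot: [0.998, 0.063, 0.001, 0.003]
force: [-2.1, -0.2, 2.3]
finger_gap: 0.074
```

```bash
python3 plan.py .5848 -.1203 .0867 5 15 7 40 2
```

```text
t 16.45 pos [ 0.5838 -0.1211  0.0872] yaw 7.3 F [-2.1 -0.2  2.3] Tq [0.02 0.43 0.09] gap 0.074 q7 0.02
rows 1
0 dr [0.4, -0.1, 2.3] dp [0.0011, -0.0007, 0.0005]
```

step_arm(
  increments=[
    {"dr": [0, 0, 1.5], "delta_pos": [0, 0, 0.0003], "jaw": 1},
    {"dr": [0, 0, 1.5], "delta_pos": [0, 0, 0], "jaw": 1},
  ],
)

```text
time_s: 16.62
ee_pos: [0.5837, -0.1211, 0.0872]
eef_rot: [0.999, 0.035, 0.001, 0.004]
force: [-2.3, -0.3, 3.0]
finger_gap: 0.074
```

```bash
python3 plan.py .5848 -.1203 .0867 5 15 7 40 2
```

```text
t 16.62 pos [ 0.5837 -0.1211  0.0872] yaw 4.0 F [-2.3 -0.3  3. ] Tq [-0.01  0.55  0.09] gap 0.074 q7 -0.03
rows 1
0 dr [0.4, -0.1, -1.0] dp [0.0011, -0.0008, 0.0005]
```

step_arm(
  increments=[
    {"dr": [0, 0, 1.5], "delta_pos": [0, 0, 0.0002], "jaw": 1},
    {"dr": [0, 0, 1.5], "delta_pos": [0, 0, 0], "jaw": 1},
  ],
)

```text
time_s: 16.78
ee_pos: [0.5837, -0.1211, 0.0872]
eef_rot: [1.0, 0.008, 0.001, 0.004]
force: [-2.6, 0.3, 3.2]
finger_gap: 0.079
```

```bash
python3 plan.py .5848 -.1203 .0867 5 15 7 40 1
```

```text
t 16.78 pos [ 0.5837 -0.1211  0.0872] yaw 0.9 F [-2.6  0.3  3.2] Tq [-0.01  0.7   0.22] gap 0.079 q7 -0.08
rows 1
0 dr [0.4, -0.1, -4.1] dp [0.0012, -0.0008, 0.0005]
```

step_arm(
  increments=[
    {"dr": [0, 0, 1.5], "delta_pos": [0, 0, 0.0002], "jaw": 1},
  ],
)

```text
time_s: 16.87
ee_pos: [0.5837, -0.1211, 0.0871]
eef_rot: [1.0, -0.006, 0.001, 0.004]
force: [-3.9, 1.0, 9.7]
finger_gap: 0.078
```

```bash
python3 plan.py .5848 -.1203 .0867 5 15 7 40 1
```

```text
t 16.87 pos [ 0.5837 -0.1211  0.0871] yaw -0.7 F [-3.9  1.   9.7] Tq [-0.04  0.93  0.36] gap 0.078 q7 -0.10
rows 1
0 dr [0.5, -0.1, -5.7] dp [0.0011, -0.0008, 0.0004]
```

Reaction torque climbed from 0.09 to 0.36 N m, so the cylinder is against its stop. I'll hold and watch whether it stays.

step_arm(
  increments=[
    {"dr": [0, 0, 1], "delta_pos": [0, 0, 0.0001], "jaw": 1},
  ],
)

```text
time_s: 16.95
ee_pos: [0.5836, -0.1211, 0.0871]
eef_rot: [1.0, -0.015, 0.001, 0.004]
force: [-3.1, -0.4, 6.9]
finger_gap: 0.075
```

```bash
python3 - <<'E'
from h import *
for i in range(6):
    r.grab_frame("scene" if i%2 else "side"); s=r.observe(); R=Rot.from_quat(s["eef_rot"]).as_matrix()
    print(s["time_s"],s["ee_pos"].round(4),np.degrees(np.arctan2(R[1,0],R[0,0])).round(2),s["force"].round(1),s["torque"].round(2),round(s["finger_gap"],3))
c=r.get_calibration("wrist"); p,d=r.grab_frame("wrist"); cv2.imwrite("pics/o.png",p[:,:,::-1])
ims=[]
for n in ["scene","side"]:
    c=r.get_calibration(n); p,d=r.grab_frame(n)
    u,v=map(int,proj(c,[.57,-.07,.09])[0]); ims.append(cv2.resize(p[v-60:v+60,u-80:u+80],(400,300),interpolation=2))
    P,_=cloud(d,c); m=(np.hypot(P[:,0]-.549,P[:,1]-.035)<.1)&(P[:,2]>.11)&(P[:,2]<.145); print("lid z",np.median(P[m,2]))
cv2.imwrite("pics/o2.png",np.hstack(ims)[:,:,::-1])
E
```

```text
17.0 [ 0.5836 -0.1211  0.0871] -1.81 [-3.1  0.   6.6] [-0.06  0.78  0.43] 0.073
17.05 [ 0.5837 -0.1211  0.0871] -1.71 [-3.6 -0.1  6. ] [0.02 0.84 0.39] 0.074
17.1 [ 0.5837 -0.1211  0.0871] -1.67 [-3.1  0.8  7.3] [0.   0.83 0.42] 0.079
17.15 [ 0.5837 -0.1211  0.0871] -1.66 [-3.5  0.2  6.3] [-0.05  0.8   0.4 ] 0.074
17.2 [ 0.5837 -0.1211  0.0871] -1.66 [-3.6 -0.5  6.5] [0.03 0.81 0.36] 0.079
17.25 [ 0.5837 -0.1211  0.0871] -1.66 [-4.   0.4  7.3] [0.03 0.83 0.41] 0.08
lid z 0.12848201703755538
lid z 0.13028243377159893
```

View pics/o.png

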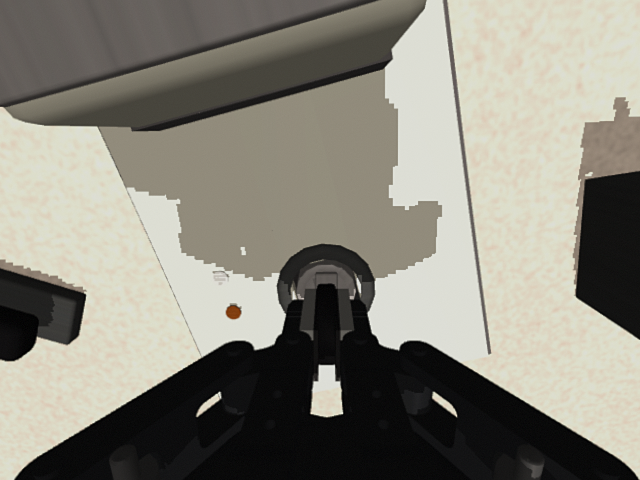

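View pics/o2.png

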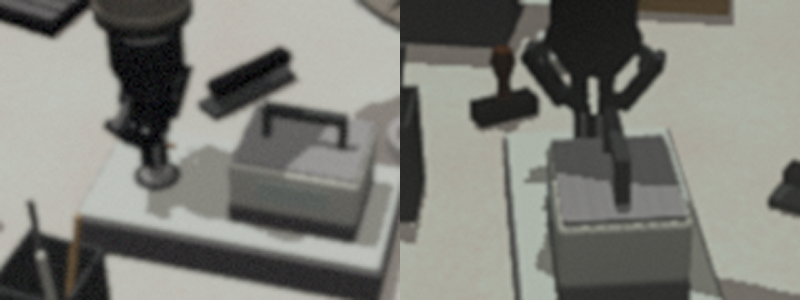

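Stable, holding about 0.4 N m at the stop. One small firmer press and twist so the flange is surely flush, then a recheck.

step_arm(
  increments=[
    {"dr": [0, 0, 1], "delta_pos": [0, 0, 0.0004], "jaw": 1},
  ],
)

```text
time_s: 17.48
ee_pos: [0.5837, -0.1211, 0.0871]
eef_rot: [1.0, -0.023, 0.001, 0.004]
force: [-5.5, 1.2, 14.5]
finger_gap: 0.078
```

```bash
python3 - <<'E'
from h import *
for i in range(5):
    c=r.get_calibration("wrist");p,d=r.grab_frame("wrist"); s=r.observe(); R=Rot.from_quat(s["eef_rot"]).as_matrix()
    print(s["time_s"],s["ee_pos"].round(4),np.degrees(np.arctan2(R[1,0],R[0,0])).round(2),s["force"].round(1),s["torque"].round(2),round(s["finger_gap"],3))
P,px=cloud(d,c); Q=(P-s["ee_pos"])@R
k=(np.abs(Q[:,0])<.005)&(Q[:,1]<-.006)&(Q[:,1]>-.011)&(Q[:,2]>.02)&(Q[:,2]<.04); print("flange top z",np.median(P[k,2]),k.sum())
k=(np.abs(np.hypot(P[:,0]-.584,P[:,1]+.1207)-.015)<.002)&(P[:,2]<.058); print("face z",np.median(P[k,2]),k.sum())
cv2.imwrite("pics/q.png",cv2.resize(p[235:310,275:375,::-1],None,fx=6,fy=6,interpolation=2))
E
```

```text
17.5333 [ 0.5837 -0.1211  0.0871] -2.74 [-4.6 -0.3 10.2] [0.02 1.16 0.56] 0.078
17.5833 [ 0.5837 -0.1211  0.0871] -2.67 [-4.8  1.1 10.5] [0.04 1.14 0.48] 0.077
17.6333 [ 0.5837 -0.1211  0.0871] -2.64 [-4.5 -0.  10.9] [0.03 1.17 0.48] 0.076
17.6833 [ 0.5837 -0.1211  0.0871] -2.64 [-4.5 -0.7 11.2] [-0.    1.11  0.54] 0.073
17.7333 [ 0.5837 -0.121   0.0871] -2.63 [-4.5 -1.5 11.1] [0.05 1.11 0.53] 0.077
flange top z 0.05569955931869505 150
face z 0.05138194169674848 872
```

View pics/q.png

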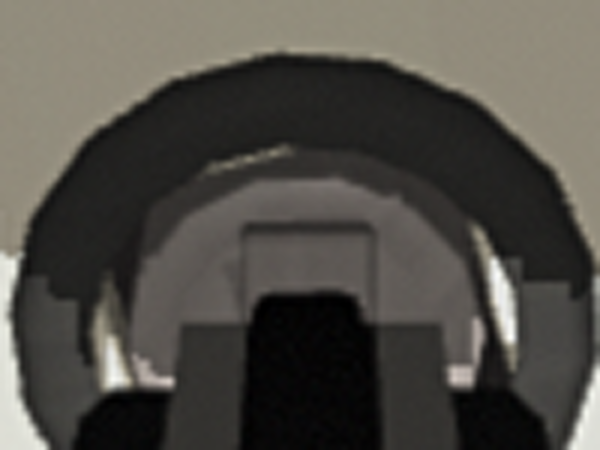

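The flange stands 4.3 mm above the face (flange thickness 4 mm), so the key is home. One last check of the desk, then hand in.

```bash
python3 - <<'E'
from h import *
p,d=r.grab_frame("side"); cv2.imwrite("pics/s.png",p[:,:,::-1])
E
```

```text
(no output)
```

View pics/s.png

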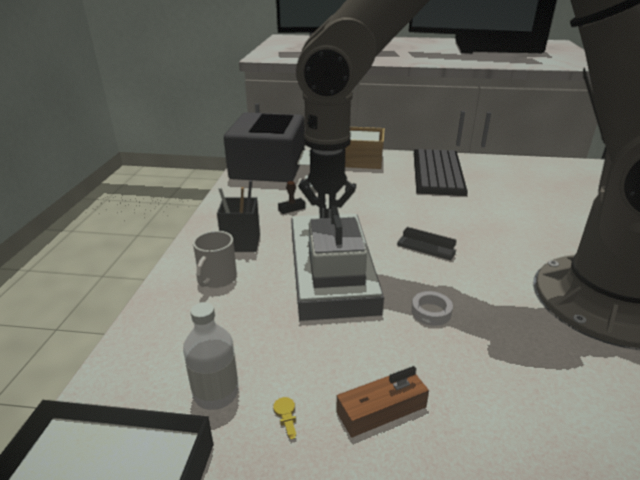

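The bar key is still in the block at (402,378). The yellow key at (286,417) looks slightly different from the first frame, so I'll check that before handing in.

```bash
python3 - <<'E'
from h import *
import glob
ims=[]
c=r.get_calibration("side")
def yel(p,d,c,tag):
    h=cv2.cvtColor(p,cv2.COLOR_RGB2HSV); m=cv2.inRange(h,(18,140,60),(35,255,255))>0
    if m.sum()==0: print(tag,"none"); return
    ys,xs=np.nonzero(m); P,_=cloud(d,c,m); k=(np.hypot(P[:,0]-.56,P[:,1]-.40)<.1); P=P[k]; print(tag,k.sum(),P.mean(0).round(4),P.min(0).round(3),P.max(0).round(3))
f=np.load("f_side.npz"); yel(f["p"],f["d"],c,"t0 side"); ims.append(cv2.resize(f["p"][380:460,240:340],(400,300),interpolation=2))
p,d=r.grab_frame("side"); yel(p,d,c,"now side"); ims.append(cv2.resize(p[380:460,240:340],(400,300),interpolation=2))
cv2.imwrite("pics/y.png",np.hstack(ims)[:,:,::-1])
c=r.get_calibration("scene"); f=np.load("f_scene.npz"); yel(f["p"],f["d"],c,"t0 scene"); p,d=r.grab_frame("scene"); yel(p,d,c,"now scene")
s=r.observe(); print(s["time_s"],s["torque"],s["force"])
E
```

```text
t0 side 467 [0.5868 0.3628 0.0086] [0.568 0.333 0.004] [0.608 0.403 0.013]
now side 467 [0.5868 0.3629 0.0086] [0.568 0.333 0.002] [0.608 0.403 0.014]
t0 scene 34 [0.5792 0.3987 0.0566] [0.57  0.392 0.032] [0.588 0.405 0.074]
now scene 33 [0.5862 0.3689 0.0081] [0.572 0.349 0.005] [0.601 0.396 0.013]
17.8833 [0.05151995 1.12629714 0.52692704] [-5.00002762  0.05657263 10.800852  ]
```

View pics/y.png

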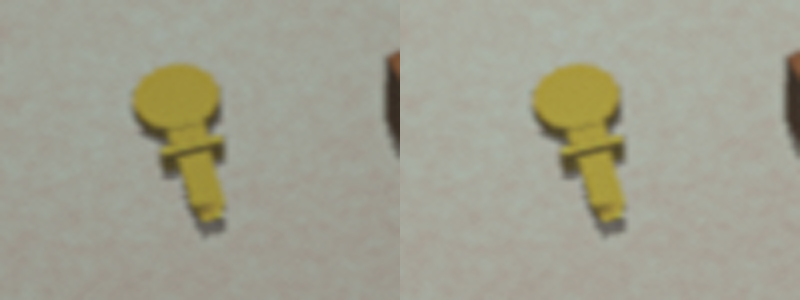

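The yellow key tipped over by itself in the first second, before any arm move. It was already flat in the side frame taken before the first move, and that frame matches now.

```bash
python3 -c "
from workcell import r
print(r.job_done())"
```

```text
the job is handed in; nothing more can be done
None
```

The job is done and handed in at about 18 s of the 70 s allowed; no verdict is reported.

- **Canister:** it is on both pegs and let go. Its lid rose exactly 50 mm above its height on the desk and it sits aligned with the base. The wrist force spiked to 73 N as it bottomed out, under the 120 N limit, and I relieved it before opening the gripper.
- **Key insertion:** I took the black round-headed key from the block and pushed it past the pins without rocking. It came to a hard stop, where pushing against the lock face briefly read 34 N. The flange top reads 4.3 mm above the face for a 4 mm flange, so it is home.
- **Turn:** the gripper turned about 105°, including key play and flex, a little more than the expected 97°. The reaction torque rose from 0.1 N m on the spring to 0.5 N m at the stop. It held steady in the last checks, with the key still gripped and about 11 N of downward push.
- **Other things:** the bar key is still in the block, and I saw nothing else moved in the last side view. The yellow look-alike key stood upright in the first frames and tipped over by itself before the arm first moved. Its position has not changed since.

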